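# Lock the bowl cradle on its mosaic rail with a T-head stud

### The arm

A 6-joint arm with a two-finger parallel gripper is mounted at the origin on the work surface. World frame = base frame: x ahead of the robot, y to its left, z up, the work surface at z = 0. Lengths are in mm, angles in rad, forces in N, time in s.
With the tool pointing down it reaches from about 350 to 875 mm from the base axis. Payload 4.2 kg.
Tool frame: the origin (TCP) lies at the very end of the fingers, on their centre line; the grasp point (between the pads) lies arm.grip_depth behind it (arm.grip_depth is the distance from the TCP to the grasp point, in mm); x points along the fingers, y is the direction in which the jaws open and shut, and the axes are right-handed (so a half turn about x gives the same grasp; the last joint's range is limited). The gripper opens to 85 mm and grips with 20 to 120 N. Pads are 22 mm wide; open, the fingers measure 114 mm over their backs; the gripper's body (76 mm by 85 mm) begins 54 mm behind the grasp point. The pads swing forward as they close: fully open they stand 13 mm farther back than shut.
Start: joints at [-1.088, 0.385, 0.008, 0, -1.194, -0.259], TCP at [138.728, -609.388, 205.912] pointing down, gripper open.
Joint ranges: [-3.14, 3.14], [-1.21, 2.06], [-1.07, 1.41], [-3.16, 2.05], [-2.99, -0.16], [-3.1, 3.1]. Speed limits (rad/s): [2.79, 2.79, 3.14, 3.14, 3.14, 3.14].

### API

Orientations are given as a unit quaternion [x, y, z, w].
In Python, from bench import arm, get_image, models gives the robot as it stands.
- The arm moves only by the tool arm_command, never from a script. Its argument "rows" is a list of rows, each an object of numbers: "dx", "dy", "dz": the shift along the tool's x, y, z in m; "wx", "wy", "wz": the turn, a rotation vector about the tool's x, y, z in degrees; "gripper": the closure, from -1 (fully open) to 1 (shut). A call has exactly 8 rows; each row is the pose to reach, as a shift and turn from the pose measured when the call began, along the tool's axes at that moment; what a row does not reach only later rows make up. A row lasts 1/10 s, in which the tool goes at most 50 mm and 8.59 degrees, less where a joint would pass 70% of its speed; a pose out of reach is approached as far as the arm can. A call with a gripper value outside its range is refused whole. The fingers move at their own pace and stop on an object; the grip force is fixed at half the most. Time passes only in rows, so rows that repeat a pose let the fingers close, or fill a call up. It gives the time, the measured TCP pose, the force and the opening at its end, in the units of the state.
- arm.read_state(): the state, without advancing time (a new reading comes with each control period).
- get_image(name): name is "side" or "top" or "wrist"; returns a dict with "img" (420x560x3 uint8, red, green, blue), "K" (3x3 intrinsics, pixels), "rvec" (rotation vector, rad) and "tvec" (3), from world to camera coordinates, as OpenCV has them; the wrist camera has in their place "T_tool_cam" (4x4, takes a point from camera to tool coordinates, whose origin is the TCP and whose axes are the tool frame's). Camera axes: x right, y down, z forward; pixel columns grow to the right and rows downward; lengths in mm; the calibration is good to about 2 mm. A picture is of the moment at which its call begins: read the wrist's pose just before it. There is no depth.
- arm.job_done(): hands the job in, once; it reports no verdict.
Trained networks look in the newest picture that a camera, given by its name, has taken for a name from the list of things; names that differ only in an ending like _2 or _b are one class to them, and where a whole thing is asked for, a point or a joint stands for the part that bears it (a point fixed in the world has none). Each returns a list of dicts, best first, with "conf" (0 to 1); they miss things now and then, are a little off and sometimes report something else, mostly with a low value. They report only what shows in the picture. A call takes as long as a camera call.
- models.cut_out(camera, query): "mask" (420x560 bool, what is visible of it) and "extent" ([left, top, right, bottom] in pixels, round what is visible of it).
The state is a dict: "clock": time; "joints": joint angles; "joint_vel": joint speeds; "joint_efforts": joint torques, N m; "position": TCP position; "ee_rot": TCP orientation; "contact_force": force on the tool from outside, world axes, zero at the start; "wrist_torque": the same for the moment, N m; "gripper_width": finger opening in mm.
Only numpy, scipy, OpenCV 4.12 (cv2) and the standard library are available. Lean on these libraries where they do the work, as an engineer would, in place of code of your own. Each camera call takes 0.05 s, during which the arm holds its last target.

### The job

Lock the bowl cradle on its slotted rail: take the steel lock stud with the flat wing from the wooden stand, drop its T-shaped foot into the wide window of the slot until its flange sits on the rail, slide it along the slot towards the bowl and push it gently in against the cradle's sprung shoe, then give it a quarter turn and let the spring bring it back so that it stays locked, wing square across the slot, upright and let go. Do not ram or force it, and leave the round-knobbed pin, the bowls and the other things on the bench where they are.

Things in the scene. Friction and masses are not known exactly. Their poses are not given: they have to be found in the camera images.
- stud: Steel lock stud, 68 mm tall, 0.19-0.33 kg, starting upright in either well of the stand, hung by its flange. Origin: centre of the foot's underside, z up, x along the foot. T-foot 34 (x) by 16 (y), 8 thick; shank 10 diameter (z 8-17.5); round flange 36 diameter (z 17.5-23.5); neck 14 diameter (z to 34); wing above. Same after a half turn. Origin starts 12.5 mm above the table.
- wing (a point): Centre of the stud's flat steel wing, 51 mm above the stud's origin. The wing is 36 (x) by 12 (y) by 34 mm high, in line with the foot's long side; grip it by its two flat sides, along the stud's y.
- stand: Fixed wooden stand, 150 (x) by 75 (y) by 30 mm high, origin at the centre of its underside; two wells 40 (x) by 22 (y), 24 deep, at x = -35 and +35 mm: one holds the stud, the other the pin. The stud's wing lies nearly along the stand's x.
- rail: Fixed aluminium T-slot rail, 420 (x) by 72 (y) by 30 mm high; origin on its underside, on the slot's centre line, 150 mm from the end without the bowl; x along the slot towards the bowl. Slot 13 wide between lips (z 22.5-30) over a cavity 42 wide (z 8-22.5). Flange resting on the rail: stud origin at z = 12.5, foot with 2 mm play under the lips, shank 1.5 mm each side.
- window_mouth (a point): Centre of the drop-in window in the rail's lips, on the rail's top face, at x = -100 mm in the rail's frame (axes as the rail's). 40 (x) by 20 (y) mm, upper edges bevelled 3 mm. Only here does the foot go in or out, its long side along the slot.
- near_set (a point): Point on the rail's top at x = 0. The bowl cradle is set along the rail by 0 to 65 mm, differently each time, not reported; it does not shift under this job's forces. In the cavity it has two keepers, 20 long, 24 mm apart: the foot passes only lengthways. Their shoulders, facing the bowl, are at x = S, S being 0 to 65 mm. Turned behind them, the foot is locked.
- far_set (a point): Point on the rail's top at x = 65 mm, the largest S. The cradle's flat sprung shoe (z 31-38.5) meets the flange when the stud's axis is at S + 4 mm. Force 1 N, then 0.7 N per mm more, solid at 19 mm (14 N). The foot can turn, either way, with the shoe 11 mm in (9 N) or more, best 14-16. Turned, it springs back to S + 8 mm, shoe 4 mm in. Guide block 42 high from S + 62, bowl 93 high from S + 95.
- pin: Bystander in the other well of the stand: steel pin with a round knob 32 mm wide, 60 mm tall, flange 36 mm; origin at the centre of its lower end.
- dish: Bystander: loose white bowl, 110 mm across, 28 mm high, origin at the centre of its underside.
- glue: Bystander: loose white glue bottle, 52 mm in diameter, 130 mm tall, origin at the centre of its underside.
- spatula: Bystander: loose spatula about 190 mm long lying on the table.
- cup: Bystander: loose glass cup, 74 mm across, 85 mm tall, origin at the centre of its underside.
- plate: Bystander: loose white plate, 120 mm across, 18 mm high, origin at the centre of its underside.
- rubbing_block: Bystander: loose rubber block 90 by 50 by 30 mm, origin at the centre of its underside.
- globe_ring: Bystander: loose grey ring, 100 mm across, 20 mm high, origin at the centre of its underside.

How it is judged (in metres and radians):
On the way, in this order (a step that is already met when the one before it is completed fails the run):
1. the stud's foot is down in the drop-in window, lengthways, flange on the rail (z of stud in the frame of rail between 0.01 and 0.0145 m and x of stud in the frame of rail between -0.115 and -0.085 m and y of stud in the frame of rail between -0.007 and 0.007 m and angle between the x axis of stud and the x axis of rail, either way round below 0.2 rad), for 0.1 s.
2. the stud is slid along under the lips towards the bowl, still lengthways (x of stud in the frame of rail above -0.01 m and z of stud in the frame of rail below 0.0155 m and angle between the x axis of stud and the x axis of rail, either way round below 0.2 rad), for 0.1 s.
At the end, for the whole second after the job is handed in: The stud stands let go and at rest behind the keepers: square across the slot within 10 degrees, upright within 7 degrees, flange down on the rail within 2.5 mm, and loaded by the sprung shoe (over 5.5 N of contact between stud and rail with cradle) (angle between the x axis of stud and the y axis of rail, either way round below 0.17 rad and z of stud in the frame of rail between 0.01 and 0.015 m and x of stud in the frame of rail above 0 m and angle between stud's own z axis and vertical below 0.12 rad and contact force between stud and rail above 5.5 N and linear speed of stud below 0.02 m/s); the robot touches nothing.
It fails at once if the stud is rammed or forced: more than 40 N in all between stud and rail with cradle (contact force between stud and rail above 40 N).
It fails at once if a bystander is moved by more than 25 mm (distance of any of pin, dish, glue, spatula, cup, plate, rubbing_block, globe_ring from where it was at the start of the episode above 0.025 m).
It also fails if it takes over 72 s, if anything falls off the work surface, if the arm or the gripper's body presses on something with over 40 N, if the wrist force passes 120 N, or if a joint passes its speed limit or range.

## Working session

There is one attempt and no reset: what is moved stays moved. The work goes in short steps, Python scripts to look and compute and a tool call to move; the robot and the scene stay as the last step left them, time stands still between calls to the robot, and variables do not carry over. Pictures are saved under pics/ and viewed, and the job is handed in when it is done.

Besides the shell and the picture viewer there is one more tool, called in YAML: its name, and indented under it one key for each argument. arm_command: Moves the arm, as the interface text tells. Its arguments: {"type":"object","properties":{"rows":{"type":"array"}},"required":["rows"]}

```bash
mkdir -p pics; ls; cat > h.py <<'E'
import numpy as np, cv2
from scipy.spatial.transform import Rotation as R
from bench import arm, get_image, models
def snap(cam,name):
    s=arm.read_state(); d=get_image(cam); cv2.imwrite(f'pics/{name}.png',d['img'][:,:,::-1])
    K=np.array(d['K'],float)
    if cam=='wrist':
        T=np.array(d['T_tool_cam'],float); W=np.eye(4); W[:3,:3]=R.from_quat(s['ee_rot']).as_matrix(); W[:3,3]=s['position']
        C=np.linalg.inv(W@T)
    else:
        C=np.eye(4); C[:3,:3]=cv2.Rodrigues(np.array(d['rvec'],float))[0]; C[:3,3]=np.array(d['tvec'],float).ravel()
    return d['img'],K,C
def ray(K,C,uv):
    M=np.linalg.inv(C); v=M[:3,:3]@np.linalg.inv(K)@np.array([uv[0],uv[1],1.]); return M[:3,3],v/np.linalg.norm(v)
def onz(K,C,uv,z):
    o,v=ray(K,C,uv); return o+v*(z-o[2])/v[2]
def proj(K,C,p):
    q=C[:3,:3]@np.array(p,float)+C[:3,3]; q=K@q; return q[:2]/q[2]
def tri(rs):
    A=np.zeros((3,3));b=np.zeros(3)
    for o,v in rs:
        P=np.eye(3)-np.outer(v,v);A+=P;b+=P@o
    return np.linalg.solve(A,b)
E
python3 - <<'E'
from h import *
print(arm.read_state(), arm.grip_depth)
for c in ['side','top','wrist']:
    img,K,C=snap(c,c+'0')
    print(c,K.tolist(),np.linalg.inv(C)[:3].round(3).tolist())
    for q in ['stud','wing','stand','rail','pin','dish','glue','cup','plate']:
        r=models.cut_out(c,q)
        print(q,[(round(x['conf'],2),[int(e) for e in x['extent']]) for x in r[:3]])
E
```

```text
pics
{'clock': 0.0, 'joints': array([-1.08840342e+00,  3.85554568e-01,  6.61320735e-03, -4.74436661e-04,
       -1.19402756e+00, -2.58590281e-01]), 'joint_vel': array([ 0.00021072, -0.00042773, -0.00132385, -0.00105046,  0.0002513 ,
        0.00171245]), 'joint_efforts': array([ 5.48974617e-05, -3.92291451e+01,  1.88400739e+01,  4.18587416e+00,
       -4.58436363e-03,  1.03357553e-05]), 'position': array([ 138.56700943, -608.77775545,  204.82157228]), 'ee_rot': array([-0.07812714,  0.7028235 ,  0.07967206,  0.70255792]), 'contact_force': array([0.74291486, 0.3411116 , 0.31625479]), 'wrist_torque': array([-0.01747765, -0.01656129, -0.02403377]), 'gripper_width': 85.48408203844863} 18.700000000000003
side [[449.40034464599853, 0.0, 284.6315899934278], [0.0, 449.40034464599853, 200.24621807531], [0.0, 0.0, 1.0]] [[0.988, -0.105, 0.113, 435.655], [-0.154, -0.641, 0.752, -796.868], [-0.007, -0.76, -0.649, 695.716]]
stud [(0.67, [292, 259, 312, 288])]
wing [(0.92, [293, 259, 315, 289]), (0.52, [245, 113, 329, 242])]
stand [(0.58, [246, 263, 336, 323])]
rail [(0.82, [245, 113, 332, 243])]
p
[... 474 characters left out ...]
57, 269, 282]), (0.57, [343, 200, 359, 216])]
wing [(0.43, [345, 201, 359, 219])]
stand [(0.85, [335, 192, 376, 255])]
rail [(0.56, [140, 181, 307, 241])]
pin [(0.63, [354, 228, 363, 238])]
dish [(0.86, [283, 255, 327, 298])]
glue [(0.74, [158, 278, 184, 300])]
cup [(0.72, [306, 132, 334, 164])]
plate [(0.97, [228, 123, 271, 164])]
wrist [[289.71319284067715, 0.0, 281.2388020380431], [0.0, 289.71319284067715, 212.1583944988536], [0.0, 0.0, 1.0]] [[-0.222, 0.923, 0.315, 57.572], [0.975, 0.21, 0.072, -628.267], [0.0, 0.323, -0.946, 373.564]]
stud [(0.15, [426, 415, 437, 420])]
wing []
stand [(0.73, [415, 390, 460, 419])]
rail []
pin []
dish [(0.7, [533, 365, 560, 404])]
glue []
cup []
plate []
```

View pics/side0.png

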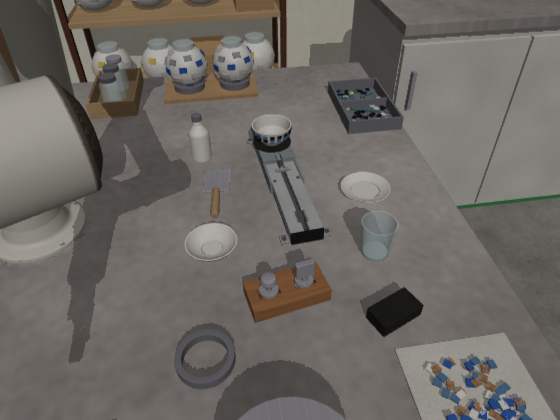

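View pics/top0.png

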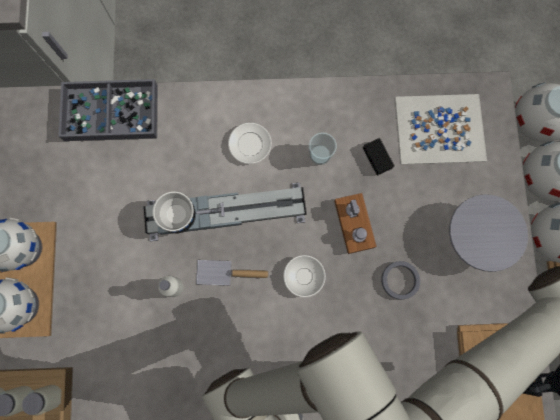

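View pics/wrist0.png

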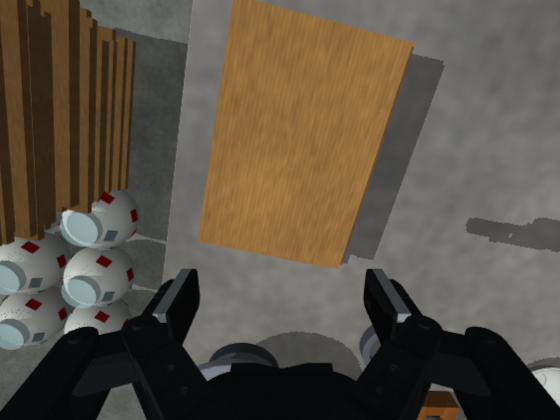

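The side picture shows the stud's wing at about (304,270) and the round knob at (268,282) on the stand. In the top picture the rail runs from (305,200) to (145,218), with the bowl at the left and the stud at (351,209). I'll measure from crops next.

```bash
python3 - <<'E'
from h import *
a=cv2.imread('pics/top0.png')[170:260,130:390]; cv2.imwrite('pics/topc.png',cv2.resize(a,None,fx=3,fy=3,interpolation=cv2.INTER_CUBIC))
a=cv2.imread('pics/side0.png')[100:330,230:350]; cv2.imwrite('pics/sidec.png',cv2.resize(a,None,fx=2.5,fy=2.5,interpolation=cv2.INTER_CUBIC))
E
```

```text
(no output)
```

View pics/topc.png

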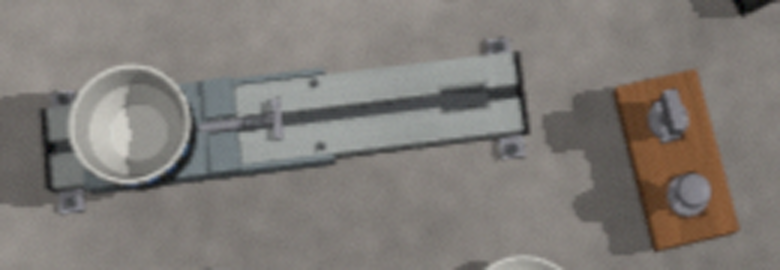

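View pics/sidec.png

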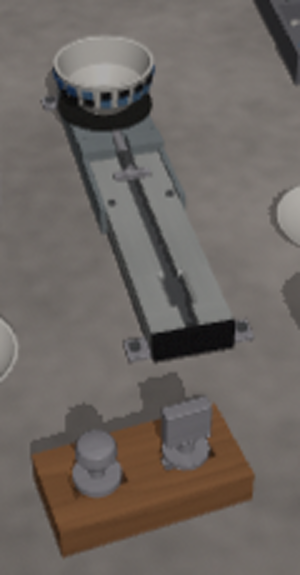

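```bash
cat >> h.py <<'E'
def cams():
    return {c:snap(c,c+'_tmp')[1:] for c in ['top','side']}
E
python3 - <<'E'
from h import *
K={};C={}
for c in ['top','side']:
    _,K[c],C[c]=snap(c,c+'1')
t=lambda x,y:(130+x/3,170+y/3); s=lambda x,y:(230+x/2.5,100+y/2.5)
def both(n,a,b):
    ra=ray(K['top'],C['top'],t(*a)); rb=ray(K['side'],C['side'],s(*b)); print(n,tri([ra,rb]).round(1))
both('window',(465,97),(179,292))
both('railcornerR+x',(517,53),(233,320))
both('railcornerR-x',(525,131),(152,333))
both('wingtop',(672,105),(187,404))
both('knob',(690,184),(97,440))
both('shoe top',(277,117),(132,174))
both('stand corner far',(695,70),(215,408)); both('stand corner', (736,228),(252,463)); both('stand c3',(655,248),(65,532))
for n,p,z in [('window',(465,97),30),('R+x',(517,53),30),('R-x',(525,131),30),('L-x',(47,190),30),('shoefront',(283,117),38.5),('slot mid',(350,112),30),('wingends',(662,92),80),('wingend2',(680,118),80),('bowl',(130,125),93)]:
    print(n,onz(K['top'],C['top'],t(*p),z).round(1))
E
```

```text
window [578.9 -84.1  26.9]
railcornerR+x [ 616.3 -132.3   33. ]
railcornerR-x [ 545.6 -136.1   32.3]
wingtop [ 552.6 -260.7   81.4]
knob [ 484.9 -273.6   69.4]
shoe top [564.   84.1  34.6]
stand corner far [ 574.  -279.8   96.5]
stand corner [ 514.8 -319.2   81.5]
stand c3 [ 450.8 -257.8  -58.1]
window [576.9 -84.   30. ]
R+x [ 615.7 -132.4   30. ]
R-x [ 544.  -136.2   30. ]
L-x [506.2 288.7  30. ]
shoefront [562.8  78.5  38.5]
slot mid [566.9  19.3  30. ]
wingends [ 565. -253.   80.]
wingend2 [ 541.6 -267.1   80. ]
bowl [549.8 203.8  93. ]
```

```bash
cat >> h.py <<'E'
def move(x,y,z,yaw,s=None):
    """yaw deg of tool y in world, tool x straight down; prints shift/turn from current pose in tool axes"""
    s=s or arm.read_state(); M=R.from_quat(s['ee_rot']).as_matrix()
    a=np.radians(yaw); Y=np.array([np.cos(a),np.sin(a),0]); X=np.array([0,0,-1.]); T=np.column_stack([X,Y,np.cross(X,Y)])
    d=M.T@(np.array([x,y,z])-s['position'])/1000; w=R.from_matrix(M.T@T).as_rotvec(degrees=True)
    print('d',d.round(4),'w',w.round(2))
def info():
    s=arm.read_state(); M=R.from_quat(s['ee_rot']).as_matrix()
    print('t',round(s['clock'],2),'p',s['position'].round(1),'yaw',np.degrees(np.arctan2(M[1,1],M[0,1])).round(2),'tilt',(M[:2,0]*180/np.pi).round(2),'j',s['joints'].round(3),'F',s['contact_force'].round(1),'T',s['wrist_torque'].round(2),'w',round(s['gripper_width'],1))
    return s
E
python3 - <<'E'
from h import *
info(); 
for yw in (-75,105): move(553,-261,180,yw)
E
```

```text
t 1.6 p [ 138.7 -609.4  205.9] yaw 102.82 tilt [-0.  0.] j [-1.088  0.385  0.008 -0.    -1.194 -0.259] F [ 0.4 -0.9 -0.3] T [-0.01  0.01  0.04] w 85.6
d [0.0259 0.2477 0.4813] w [ 1.7782e+02 -1.0000e-02  0.0000e+00]
d [0.0259 0.2477 0.4813] w [-2.18 -0.   -0.  ]
```

arm_command:
  rows:
    - {"dx":0,"dy":0.035,"dz":0.03,"wx":0}
    - {"dx":0,"dy":0.07,"dz":0.065}
    - {"dx":0,"dy":0.105,"dz":0.1}
    - {"dx":0,"dy":0.14,"dz":0.135}
    - {"dx":0,"dy":0.175,"dz":0.17}
    - {"dx":0,"dy":0.205,"dz":0.205}
    - {"dx":0,"dy":0.23,"dz":0.245}
    - {"dx":0,"dy":0.248,"dz":0.29}

```text
validation failed for argument at $.ro...
```

arm_command:
  rows:
    - {"dz":0.045}
    - {"dz":0.09}
    - {"dz":0.13}
    - {"dz":0.165}
    - {"dz":0.185}
    - {"dx":0.005,"dz":0.19,"wx":-2}
    - {"dx":0.015,"dz":0.19,"wx":-2}
    - {"dx":0.02,"dz":0.19,"wx":-2}

```text
validation failed for argument at $.ro...
```

```bash
python3 - <<'E'
from h import *
info(); img,K,C=snap('wrist','w1'); info()
for q in ['stud','wing']:
    for x in models.cut_out('wrist',q)[:2]:
        m=x['mask']; print(q,round(x['conf'],2),x['extent'],cv2.minAreaRect(np.argwhere(m)[:,::-1].astype(np.float32)))
np.savez('w1.npz',K=K,C=C)
E
```

```text
t 1.6 p [ 138.7 -609.4  205.9] yaw 102.82 tilt [-0.  0.] j [-1.088  0.385  0.008 -0.    -1.194 -0.259] F [ 0.4 -0.9 -0.3] T [-0.01  0.01  0.04] w 85.6
t 1.65 p [ 138.8 -609.4  205.9] yaw 102.82 tilt [ 0. -0.] j [-1.088  0.385  0.008 -0.    -1.194 -0.259] F [-0.  -0.1 -0. ] T [-0.03 -0.03  0.03] w 85.1
stud 0.7 [531.7, 365.4, 560.0, 406.2] ((553.1585693359375, 380.07318115234375), (47.7891731262207, 24.20693588256836), 51.34019088745117)
```

View pics/w1.png

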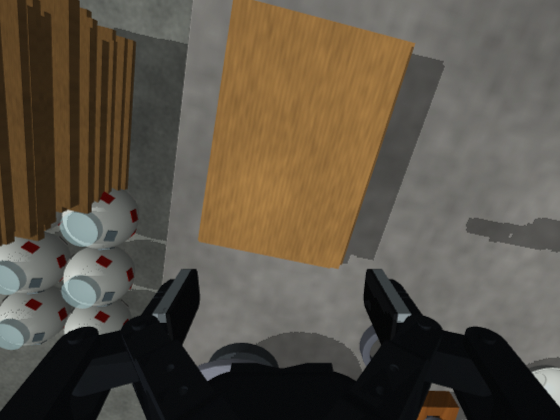

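arm_command:
  rows:
    - {"dx":0,"dy":0.035,"dz":0.03,"wx":0,"wy":0,"wz":0,"gripper":-1}
    - {"dx":0,"dy":0.07,"dz":0.065,"wx":0,"wy":0,"wz":0,"gripper":-1}
    - {"dx":0,"dy":0.105,"dz":0.1,"wx":0,"wy":0,"wz":0,"gripper":-1}
    - {"dx":0,"dy":0.14,"dz":0.135,"wx":0,"wy":0,"wz":0,"gripper":-1}
    - {"dx":0,"dy":0.175,"dz":0.17,"wx":0,"wy":0,"wz":0,"gripper":-1}
    - {"dx":0,"dy":0.205,"dz":0.205,"wx":0,"wy":0,"wz":0,"gripper":-1}
    - {"dx":0,"dy":0.23,"dz":0.245,"wx":0,"wy":0,"wz":0,"gripper":-1}
    - {"dx":0,"dy":0.248,"dz":0.29,"wx":0,"wy":0,"wz":0,"gripper":-1}

```text
clock: 2.55
position: [366.9, -301.3, 206.7]
ee_rot: [-0.079, 0.702, 0.079, 0.703]
contact_force: [0.5, -1.3, 0.2]
gripper_width: 85.3
```

arm_command:
  rows:
    - {"dx":0,"dy":0,"dz":0.045,"wx":0,"wy":0,"wz":0,"gripper":-1}
    - {"dx":0.005,"dy":0,"dz":0.09,"wx":0,"wy":0,"wz":0,"gripper":-1}
    - {"dx":0.01,"dy":0,"dz":0.13,"wx":0,"wy":0,"wz":0,"gripper":-1}
    - {"dx":0.02,"dy":0,"dz":0.165,"wx":0,"wy":0,"wz":0,"gripper":-1}
    - {"dx":0.025,"dy":0,"dz":0.185,"wx":-2,"wy":0,"wz":0,"gripper":-1}
    - {"dx":0.025,"dy":0,"dz":0.19,"wx":-2,"wy":0,"wz":0,"gripper":-1}
    - {"dx":0.025,"dy":0,"dz":0.19,"wx":-2,"wy":0,"wz":0,"gripper":-1}
    - {"dx":0.025,"dy":0,"dz":0.19,"wx":-2,"wy":0,"wz":0,"gripper":-1}

```text
clock: 3.35
position: [551.5, -259.4, 182.4]
ee_rot: [-0.091, 0.701, 0.091, 0.702]
contact_force: [-1.0, 0.3, -0.1]
gripper_width: 85.2
```

```bash
python3 - <<'E'
from h import *
info(); img,K,C=snap('wrist','w2'); info()
for q in ['stud','wing']:
    for x in models.cut_out('wrist',q)[:2]:
        m=x['mask']; print(q,round(x['conf'],2),x['extent'],cv2.minAreaRect(np.argwhere(m)[:,::-1].astype(np.float32)))
np.savez('w2.npz',K=K,C=C)
E
```

```text
t 3.35 p [ 551.5 -259.4  182.4] yaw 104.8 tilt [ 0.08 -0.03] j [-0.174  0.374 -0.069  0.    -1.126 -1.138] F [-1.   0.3 -0.1] T [ 0.05  0.05 -0.  ] w 85.2
t 3.4 p [ 551.4 -259.5  182.6] yaw 104.79 tilt [ 0.11 -0.04] j [-0.174  0.374 -0.069  0.    -1.126 -1.138] F [-0.9 -0.3  0.4] T [ 0.02  0.03 -0.02] w 85.6
stud 0.61 [262.4, 172.0, 298.2, 221.6] ((281.94183349609375, 194.24017333984375), (44.294761657714844, 30.65003204345703), 68.62937927246094)
wing 0.81 [264.8, 172.2, 298.6, 219.0] ((281.8930969238281, 193.9693145751953), (44.543914794921875, 30.43760108947754), 69.14553833007812)
wing 0.35 [172.0, 2.0, 262.1, 31.2] ((214.0, 14.5), (29.0, 88.0), 90.0)
```

View pics/w2.png

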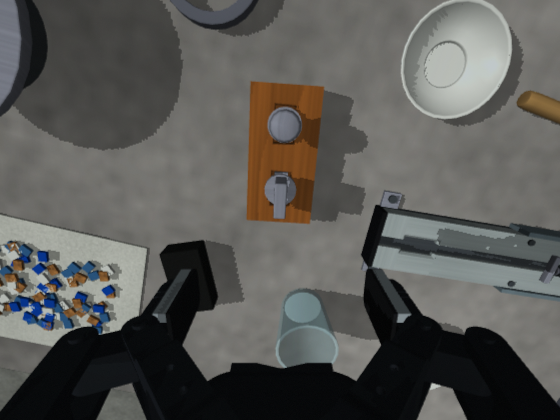

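```bash
python3 - <<'E'
import cv2
a=cv2.imread('pics/w2.png')
b=cv2.resize(a[160:230,240:330],None,fx=8,fy=8,interpolation=cv2.INTER_CUBIC); cv2.imwrite('pics/w2c.png',b)
b=cv2.resize(a[180:310,360:560],None,fx=4,fy=4,interpolation=cv2.INTER_CUBIC); cv2.imwrite('pics/w2d.png',b)
E
```

```text
(no output)
```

View pics/w2c.png

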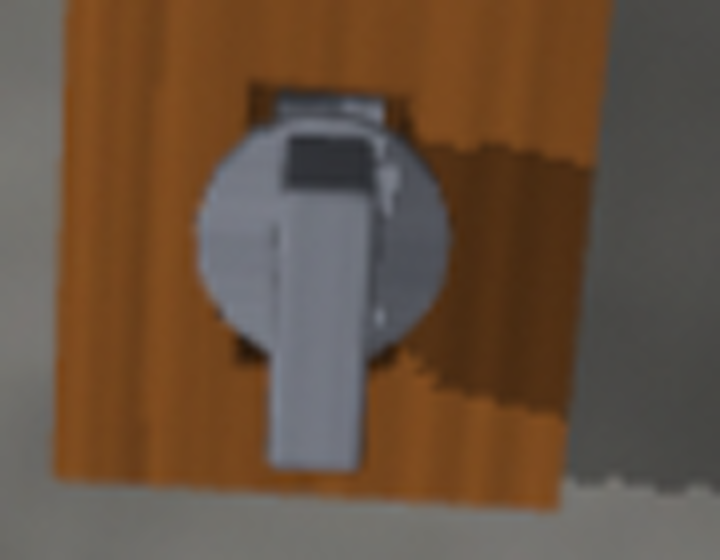

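View pics/w2d.png

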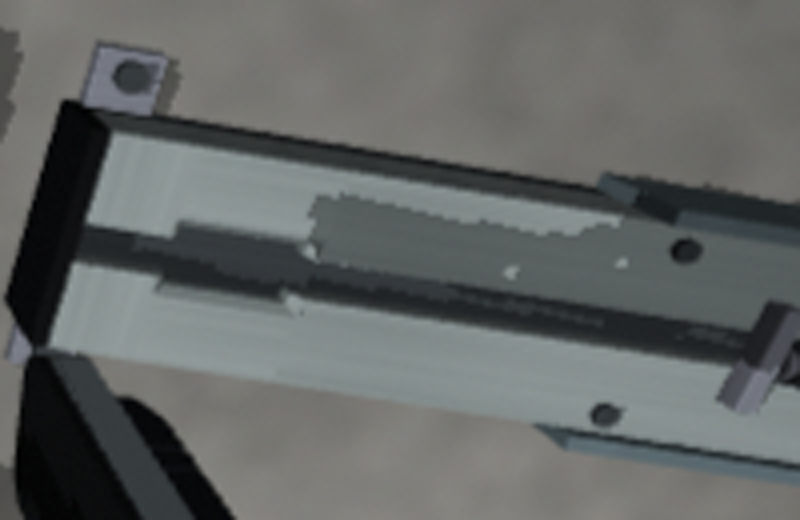

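```bash
python3 - <<'E'
from h import *
d=np.load('w2.npz');K,C=d['K'],d['C']
c=[(240+x/8,160+y/8) for x,y in [(288,190),(373,190),(362,470),(268,470)]]
P=np.array([onz(K,C,p,80.5) for p in c]); print(P.round(1), P.mean(0).round(1))
print('len',np.linalg.norm(P[0]-P[3]),np.linalg.norm(P[1]-P[2]),'wid',np.linalg.norm(P[0]-P[1]))
v=(P[3]+P[2]-P[0]-P[1]); print('ang',np.degrees(np.arctan2(v[1],v[0])))
# flange centre at z=36
f=(240+322/8,160+240/8); print('flange',onz(K,C,f,36.0).round(1))
w=[(360+x/4,180+y/4) for x,y in [(177,228),(312,248),(297,303),(160,287)]]
P=np.array([onz(K,C,p,30) for p in w]); print('win',P.round(1),P.mean(0).round(1))
e=[(110,130),(80,245),(48,350)]
for p in e: print('end',onz(K,C,(360+p[0]/4,180+p[1]/4),30).round(1))
for p in [(620,218),(745,362-8),(740,335),(685,250),(605,413)]: print('p',p,onz(K,C,(360+p[0]/4,180+p[1]/4),30).round(1))
# triangulate wing top centre using initial top/side
_,Kt,Ct=snap('top','top2')
s=snap('side','side2')
mid=np.mean(c,0)
print(proj(Kt,Ct,P.mean(0)))
print(tri([ray(K,C,mid),ray(Kt,Ct,(130+672/3,170+105/3)),ray(s[1],s[2],(230+187/2.5,100+404/2.5))]).round(1))
print(tri([ray(K,C,np.mean(w,0)),ray(Kt,Ct,(130+465/3,170+97/3)),ray(s[1],s[2],(230+179/2.5,100+292/2.5))]).round(1))
E
```

```text
[[ 533.7 -269.6   80.5]
 [ 531.1 -259.8   80.5]
 [ 565.7 -251.9   80.5]
 [ 568.7 -263.1   80.5]] [ 549.8 -261.1   80.5]
len 35.566792067870765 35.48281072859964 wid 10.105528026525473
ang 11.718276398399952
flange [ 549.8 -261.4   36. ]
win [[ 569.5 -102.1   30. ]
 [ 565.2  -60.    30. ]
 [ 583.4  -56.6   30. ]
 [ 589.1  -99.4   30. ]] [576.8 -79.5  30. ]
end [ 545.5 -133.1   30. ]
end [ 582.2 -128.2   30. ]
end [ 618.4 -124.9   30. ]
p (620, 218) [532.5  24.9  30. ]
p (745, 354) [564.   86.1  30. ]
p (740, 335) [558.5  81.   30. ]
p (685, 250) [536.9  49.3  30. ]
p (605, 413) [594.4  54.6  30. ]
[283.35458868 202.42164429]
[ 551.6 -260.8   80.8]
[578.  -82.7  28.7]
```

```bash
python3 - <<'E'
from h import *
info(); move(550,-261,46,102)
E
```

```text
t 3.6 p [ 551.6 -259.4  182.6] yaw 104.8 tilt [ 0.13 -0.03] j [-0.174  0.374 -0.069  0.    -1.126 -1.138] F [-0.1  0.3  0. ] T [-0.01 -0.02  0.01] w 85.3
d [ 0.1366 -0.0009 -0.0023] w [2.8  0.11 0.06]
```

arm_command:
  rows:
    - {"dx":0.025,"dy":-0.001,"dz":-0.002,"wx":2.8,"wy":0.1,"wz":0,"gripper":-1}
    - {"dx":0.055,"dy":-0.001,"dz":-0.002,"wx":2.8,"wy":0.1,"wz":0,"gripper":-1}
    - {"dx":0.085,"dy":-0.001,"dz":-0.002,"wx":2.8,"wy":0.1,"wz":0,"gripper":-1}
    - {"dx":0.11,"dy":-0.001,"dz":-0.002,"wx":2.8,"wy":0.1,"wz":0,"gripper":-1}
    - {"dx":0.126,"dy":-0.001,"dz":-0.002,"wx":2.8,"wy":0.1,"wz":0,"gripper":-1}
    - {"dx":0.134,"dy":-0.001,"dz":-0.002,"wx":2.8,"wy":0.1,"wz":0,"gripper":-1}
    - {"dx":0.136,"dy":-0.001,"dz":-0.002,"wx":2.8,"wy":0.1,"wz":0,"gripper":-0.5}
    - {"dx":0.136,"dy":-0.001,"dz":-0.002,"wx":2.8,"wy":0.1,"wz":0,"gripper":0}

```text
clock: 4.4
position: [550.7, -261.3, 47.3]
ee_rot: [-0.074, 0.703, 0.073, 0.704]
contact_force: [0.5, -0.5, 0.5]
gripper_width: 59.0
```

```bash
python3 - <<'E'
from h import *
info(); img,K,C=snap('wrist','w3'); move(550,-261,46,102)
E
```

```text
t 4.4 p [ 550.7 -261.3   47.3] yaw 102.0 tilt [ 0.09 -0.08] j [-0.177  0.509 -0.229  0.002 -0.831 -1.185] F [ 0.5 -0.5  0.5] T [ 0.02  0.01 -0.02] w 59.0
d [ 0.0017  0.0005 -0.0009] w [-0.    0.12  0.12]
```

View pics/w3.png

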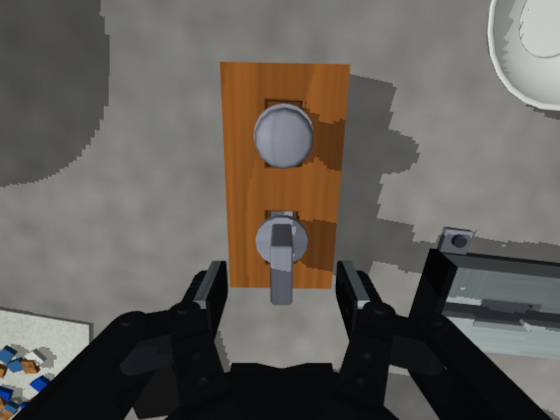

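The wing (u ≈ 282, rows 225–303) is centred between the pads (u ≈ 212 and 352). I'll close the gripper.

arm_command:
  rows:
    - {"dx":0.001,"dy":0,"dz":0,"wx":0,"wy":0,"wz":0,"gripper":0.4}
    - {"dx":0.001,"dy":0,"dz":0,"wx":0,"wy":0,"wz":0,"gripper":0.7}
    - {"dx":0.001,"dy":0,"dz":0,"wx":0,"wy":0,"wz":0,"gripper":1}
    - {"dx":0.001,"dy":0,"dz":0,"wx":0,"wy":0,"wz":0,"gripper":1}
    - {"dx":0.001,"dy":0,"dz":0,"wx":0,"wy":0,"wz":0,"gripper":1}
    - {"dx":0.001,"dy":0,"dz":0,"wx":0,"wy":0,"wz":0,"gripper":1}
    - {"dx":0.001,"dy":0,"dz":0,"wx":0,"wy":0,"wz":0,"gripper":1}
    - {"dx":0.001,"dy":0,"dz":0,"wx":0,"wy":0,"wz":0,"gripper":1}

```text
clock: 5.25
position: [551.6, -261.4, 47.7]
ee_rot: [-0.075, 0.702, 0.073, 0.704]
contact_force: [-0.0, 1.0, 6.0]
gripper_width: 9.6
```

```bash
python3 - <<'E'
from h import *
info(); img,K,C=snap('wrist','w4')
E
```

```text
t 5.25 p [ 551.6 -261.4   47.7] yaw 102.03 tilt [ 0.22 -0.13] j [-0.177  0.509 -0.228  0.002 -0.83  -1.185] F [-0.  1.  6.] T [ 0.34  0.11 -0.  ] w 9.6
```

View pics/w4.png

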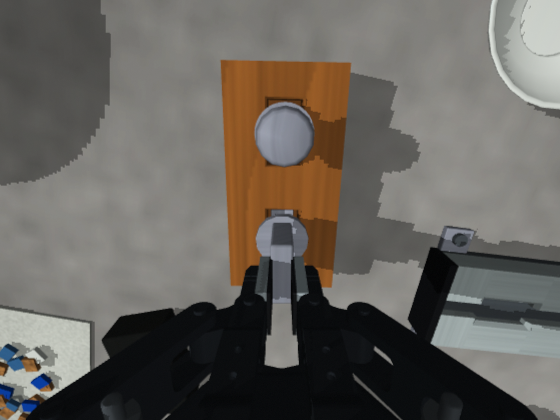

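```bash
python3 - <<'E'
from h import *
img,K,C=snap('wrist','w5'); s=arm.read_state(); p=s['position']
M=R.from_quat(s['ee_rot']).as_matrix()
for x in (-18,18):
    for y in (-6,6):
        q=p+M[:,2]*x+M[:,1]*y; q[2]=80.5; print(x,y,proj(K,C,q).round(1))
b=cv2.imread('pics/w5.png')[200:350,220:345]; cv2.imwrite('pics/w5c.png',cv2.resize(b,None,fx=4,fy=4))
E
```

```text
-18 -6 [270. 248.]
-18 6 [293.4 248. ]
18 -6 [270.9 306.8]
18 6 [292.5 306.9]
```

View pics/w5c.png

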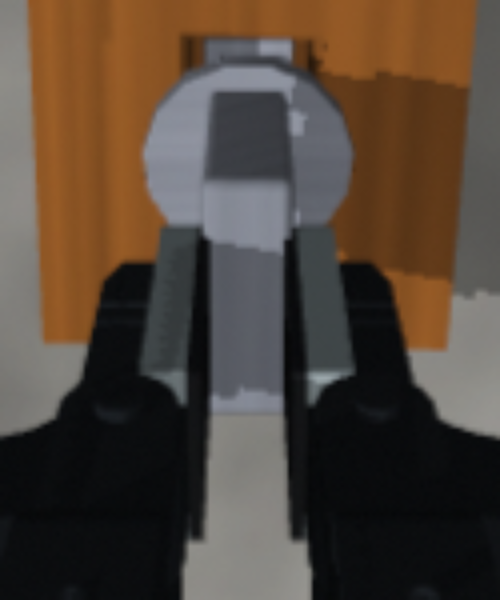

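arm_command:
  rows:
    - {"dx":-0.005,"dy":0,"dz":0,"wx":0,"wy":0,"wz":0,"gripper":1}
    - {"dx":-0.015,"dy":0,"dz":0,"wx":0,"wy":0,"wz":0,"gripper":1}
    - {"dx":-0.03,"dy":0,"dz":0,"wx":0,"wy":0,"wz":0,"gripper":1}
    - {"dx":-0.045,"dy":0,"dz":0,"wx":0,"wy":0,"wz":0,"gripper":1}
    - {"dx":-0.06,"dy":0,"dz":0,"wx":0,"wy":0,"wz":0,"gripper":1}
    - {"dx":-0.065,"dy":0.03,"dz":0,"wx":-8,"wy":0,"wz":0,"gripper":1}
    - {"dx":-0.065,"dy":0.065,"dz":0,"wx":-16,"wy":0,"wz":0,"gripper":1}
    - {"dx":-0.065,"dy":0.1,"dz":0,"wx":-24,"wy":0,"wz":0,"gripper":1}

```text
clock: 6.15
position: [529.8, -162.7, 112.5]
ee_rot: [-0.221, 0.671, 0.219, 0.673]
contact_force: [1.2, -0.0, -2.6]
gripper_width: 9.7
```

```bash
python3 - <<'E'
from h import *
info(); move(571,-20,110,186)
E
```

```text
t 6.15 p [ 529.8 -162.7  112.5] yaw 126.27 tilt [ 0.2  -0.11] j [-0.004  0.35  -0.302  0.002 -0.915 -0.935] F [ 1.2 -0.  -2.6] T [ 0.06 -0.02  0.02] w 9.7
d [0.0023 0.0907 0.1176] w [-5.973e+01 -1.000e-02  2.400e-01]
```

arm_command:
  rows:
    - {"dx":0.002,"dy":0.013,"dz":0.017,"wx":-8,"wy":0,"wz":0,"gripper":1}
    - {"dx":0.002,"dy":0.026,"dz":0.034,"wx":-16,"wy":0,"wz":0,"gripper":1}
    - {"dx":0.002,"dy":0.039,"dz":0.051,"wx":-24,"wy":0,"wz":0,"gripper":1}
    - {"dx":0.002,"dy":0.052,"dz":0.068,"wx":-32,"wy":0,"wz":0,"gripper":1}
    - {"dx":0.002,"dy":0.065,"dz":0.085,"wx":-40,"wy":0,"wz":0,"gripper":1}
    - {"dx":0.002,"dy":0.078,"dz":0.102,"wx":-48,"wy":0,"wz":0,"gripper":1}
    - {"dx":0.002,"dy":0.091,"dz":0.118,"wx":-56,"wy":0,"wz":0,"gripper":1}
    - {"dx":0.002,"dy":0.091,"dz":0.118,"wx":-60,"wy":0,"wz":0,"gripper":1}

```text
clock: 6.95
position: [571.6, -17.4, 110.3]
ee_rot: [0.529, -0.47, -0.527, -0.471]
contact_force: [-0.6, 0.3, -3.5]
gripper_width: 9.4
```

```bash
python3 - <<'E'
from h import *
info(); img,K,C=snap('wrist','w6'); info()
np.savez('w6.npz',K=K,C=C)
E
```

```text
t 6.95 p [571.6 -17.4 110.3] yaw -173.36 tilt [ 0.21 -0.08] j [ 0.254  0.38  -0.261  0.003 -0.927 -0.14 ] F [-0.6  0.3 -3.5] T [-0.03  0.04 -0.01] w 9.4
t 7.0 p [571.  -18.3 110.2] yaw -173.36 tilt [ 0.17 -0.1 ] j [ 0.253  0.38  -0.262  0.003 -0.927 -0.139] F [-0.1  0.4 -1.2] T [-0.07  0.08 -0.04] w 9.6
```

View pics/w6.png

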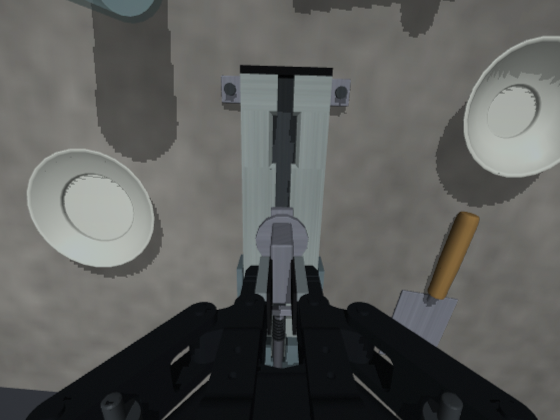

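```bash
python3 - <<'E'
import cv2
a=cv2.imread('pics/w6.png')
cv2.imwrite('pics/w6c.png',cv2.resize(a[60:210,215:355],None,fx=4,fy=4,interpolation=cv2.INTER_CUBIC))
cv2.imwrite('pics/w6d.png',cv2.resize(a[200:380,225:335],None,fx=3.3,fy=3.3,interpolation=cv2.INTER_CUBIC))
E
```

```text
(no output)
```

View pics/w6c.png

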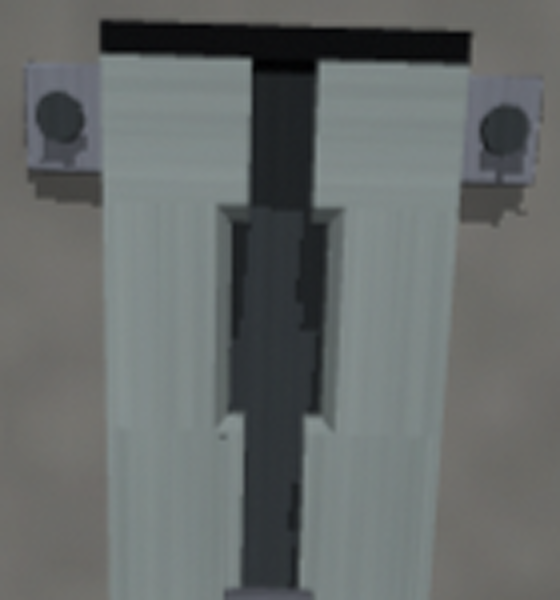

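View pics/w6d.png

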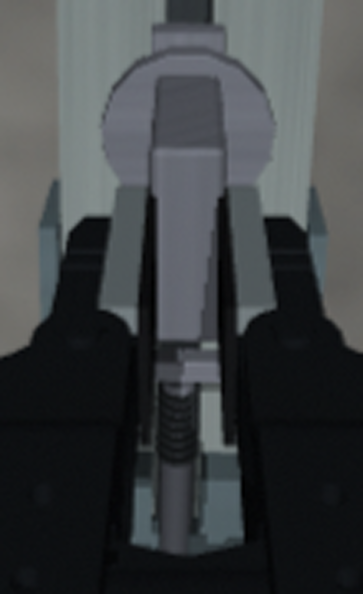

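```bash
python3 - <<'E'
from h import *
d=np.load('w6.npz');K,C=d['K'],d['C']
f=lambda p:(215+p[0]/4,60+p[1]/4)
W=lambda p,z=30:onz(K,C,f(p),z)
ang=lambda a,b:np.degrees(np.arctan2(*(b-a)[[1,0]]))
for n,a,b in [('L',(103,58),(109,598)),('Rr',(468,63),(430,598)),('sL',(252,60),(241,586)),('sR',(318,62),(299,586)),('winL',(217,208),(214,428)),('winR',(345,210),(334,430))]:
    A,B=W(a),W(b); print(n,A.round(1),B.round(1),ang(A,B).round(2))
P=np.array([W(p) for p in [(217,206),(345,208),(335,432),(214,430)]]); print('win',P.round(1),P.mean(0).round(2))
e1,e2=W((103,58)),W((468,63)); print('end',(e1+e2)/2,np.linalg.norm(e1-e2), ang(e1,e2))
g=lambda p:(225+p[0]/3.3,200+p[1]/3.3)
q=[(150,148),(225,150),(207,342),(157,342)]
s=arm.read_state();p=np.array([571,-18.3,110.2])
Q=np.array([onz(K,C,g(x),p[2]+32.8) for x in q]);M=R.from_quat(s['ee_rot']).as_matrix()
print(((Q-p)@M).round(2))
# flange: left/right extremes & axis
fl=[(102,130),(274,130)]
F=np.array([onz(K,C,g(x),p[2]-47.7+36) for x in fl]); print(((F-p)@M).round(2))
# shoe: bar top face corners near z 38.5
for x in [(185,348),(220,375),(175,380)]: print('shoe',onz(K,C,g(x),38.5).round(1))
E
```

```text
L [ 616.1 -125.3   30. ] [606.9 -14.9  30. ] 94.79
Rr [ 545.4 -132.6   30. ] [535.  -23.4  30. ] 95.41
sL [ 587.3 -128.3   30. ] [577.6 -21.2  30. ] 95.14
sR [ 574.4 -129.4   30. ] [564.7 -22.7  30. ] 95.22
winL [ 591.2 -100.4   30. ] [587.3 -55.9  30. ] 95.07
winR [ 565.4 -103.    30. ] [561.6 -58.5  30. ] 94.9
win [[ 591.3 -100.8   30. ]
 [ 565.5 -103.4   30. ]
 [ 561.4  -58.1   30. ]
 [ 587.2  -55.5   30. ]] [576.34 -79.42  30.  ]
end [ 580.76019374 -128.95975298   30.        ] 71.1242676529614 -174.08384838215733
[[-32.75  -6.01 -18.94]
 [-32.78   5.64 -18.62]
 [-32.84   3.1   16.63]
 [-32.82  -5.25  16.66]]
[[ 11.75 -17.68  -1.98]
 [ 11.66  17.56  -2.05]]
shoe [560.9  76.6  38.5]
shoe [549.4  84.9  38.5]
shoe [562.6  88.3  38.5]
```

```bash
python3 - <<'E'
from h import *
info(); move(576.2,-77.8,78,185.15)
E
```

```text
t 7.0 p [571.  -18.3 110.2] yaw -173.36 tilt [ 0.17 -0.1 ] j [ 0.253  0.38  -0.262  0.003 -0.927 -0.139] F [-0.1  0.4 -1.2] T [-0.07  0.08 -0.04] w 9.6
d [ 0.0324  0.0018 -0.0596] w [ 1.49 -0.12  0.15]
```

arm_command:
  rows:
    - {"dx":0,"dy":0.001,"dz":-0.02,"wx":0.5,"wy":-0.1,"wz":0.1,"gripper":1}
    - {"dx":0,"dy":0.0015,"dz":-0.04,"wx":1.0,"wy":-0.1,"wz":0.1,"gripper":1}
    - {"dx":0.005,"dy":0.0018,"dz":-0.052,"wx":1.5,"wy":-0.1,"wz":0.15,"gripper":1}
    - {"dx":0.018,"dy":0.0018,"dz":-0.058,"wx":1.5,"wy":-0.1,"wz":0.15,"gripper":1}
    - {"dx":0.027,"dy":0.0018,"dz":-0.0596,"wx":1.5,"wy":-0.1,"wz":0.15,"gripper":1}
    - {"dx":0.0324,"dy":0.0018,"dz":-0.0596,"wx":1.5,"wy":-0.1,"wz":0.15,"gripper":1}
    - {"dx":0.0324,"dy":0.0018,"dz":-0.0596,"wx":1.5,"wy":-0.1,"wz":0.15,"gripper":1}
    - {"dx":0.0324,"dy":0.0018,"dz":-0.0596,"wx":1.5,"wy":-0.1,"wz":0.15,"gripper":1}

```text
clock: 7.8
position: [576.4, -77.3, 77.8]
ee_rot: [0.522, -0.477, -0.522, -0.477]
contact_force: [-0.1, 0.0, -2.9]
gripper_width: 9.8
```

```bash
python3 - <<'E'
from h import *
info(); img,K,C=snap('wrist','w7'); move(576.2,-77.8,48,185.15); s=arm.read_state()
np.savez('w7.npz',K=K,C=C,p=s['position'],q=s['ee_rot'])
a=cv2.imread('pics/w7.png'); cv2.imwrite('pics/w7c.png',cv2.resize(a[150:330,210:350],None,fx=4,fy=3.3,interpolation=cv2.INTER_CUBIC))
E
```

```text
t 7.8 p [576.4 -77.3  77.8] yaw -174.81 tilt [-0.01 -0.02] j [ 0.145  0.433 -0.269  0.001 -0.869 -0.055] F [-0.1  0.  -2.9] T [-0.   -0.01  0.01] w 9.8
d [ 0.0302  0.0005 -0.0004] w [ 0.04 -0.02  0.04]
```

View pics/w7c.png

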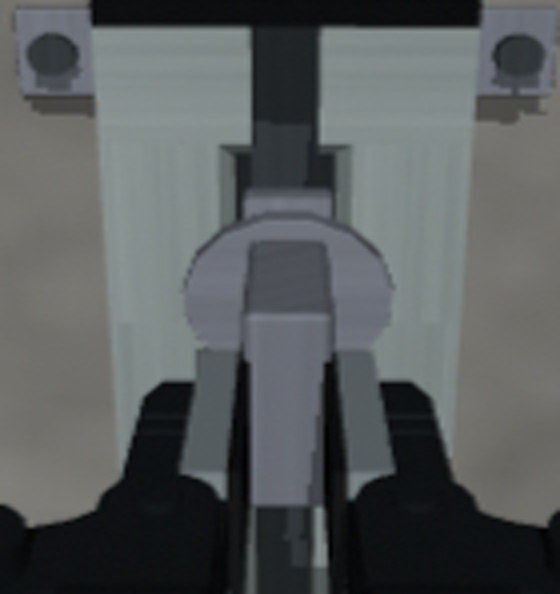

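```bash
python3 - <<'E'
from h import *
d=np.load('w7.npz');K,C,p,q=d['K'],d['C'],d['p'],d['q']
M=R.from_quat(q).as_matrix()
f=lambda x:(210+x[0]/4,150+x[1]/3.3)
T=lambda x,z:((onz(K,C,f(x),z)-p)@M).round(2)
print('foot',T((244,190),p[2]-35.2),T((330,190),p[2]-35.2))
print('foot if top edge',T((244,190),p[2]-27.2),T((330,190),p[2]-27.2))
print('win',T((220,146),30),T((351,146),30))
print('slot',T((252,60),30),T((319,60),30))
print('flange',T((184,295),p[2]-35.2+23.5),T((393,295),p[2]-35.2+23.5))
print('end',T((92,27),30),T((478,27),30))
E
```

```text
foot [ 35.21  -7.13 -17.99] [ 35.2    8.66 -18.  ]
foot if top edge [ 27.21  -6.84 -20.58] [ 27.2    8.33 -20.59]
win [ 48.2  -12.11 -24.58] [ 48.18  13.09 -24.59]
slot [ 48.2   -5.77 -44.72] [ 48.19   6.74 -44.72]
flange [ 11.71 -16.63  -3.04] [11.69 18.6  -3.06]
end [ 48.22 -35.26 -52.13] [ 48.17  36.03 -52.16]
```

arm_command:
  rows:
    - {"dx":0.005,"dy":0,"dz":0,"wx":0,"wy":0,"wz":0,"gripper":1}
    - {"dx":0.009,"dy":0,"dz":0,"wx":0,"wy":0,"wz":0,"gripper":1}
    - {"dx":0.011,"dy":0,"dz":0,"wx":0,"wy":0,"wz":0,"gripper":1}
    - {"dx":0.013,"dy":0,"dz":0,"wx":0,"wy":0,"wz":0,"gripper":1}
    - {"dx":0.015,"dy":0,"dz":0,"wx":0,"wy":0,"wz":0,"gripper":1}
    - {"dx":0.017,"dy":0,"dz":0,"wx":0,"wy":0,"wz":0,"gripper":1}
    - {"dx":0.018,"dy":0,"dz":0,"wx":0,"wy":0,"wz":0,"gripper":1}
    - {"dx":0.018,"dy":0,"dz":0,"wx":0,"wy":0,"wz":0,"gripper":1}

```text
clock: 8.65
position: [576.5, -77.3, 60.0]
ee_rot: [0.522, -0.477, -0.522, -0.477]
contact_force: [-0.7, 0.3, -3.2]
gripper_width: 9.7
```

arm_command:
  rows:
    - {"dx":0.003,"dy":0,"dz":0,"wx":0,"wy":0,"wz":0,"gripper":1}
    - {"dx":0.005,"dy":0,"dz":0,"wx":0,"wy":0,"wz":0,"gripper":1}
    - {"dx":0.007,"dy":0,"dz":0,"wx":0,"wy":0,"wz":0,"gripper":1}
    - {"dx":0.009,"dy":0,"dz":0,"wx":0,"wy":0,"wz":0,"gripper":1}
    - {"dx":0.01,"dy":0,"dz":0,"wx":0,"wy":0,"wz":0,"gripper":1}
    - {"dx":0.011,"dy":0,"dz":0,"wx":0,"wy":0,"wz":0,"gripper":1}
    - {"dx":0.0115,"dy":0,"dz":0,"wx":0,"wy":0,"wz":0,"gripper":1}
    - {"dx":0.0115,"dy":0,"dz":0,"wx":0,"wy":0,"wz":0,"gripper":1}

```text
clock: 9.45
position: [576.5, -77.3, 48.4]
ee_rot: [0.522, -0.477, -0.522, -0.477]
contact_force: [0.3, -1.1, -2.0]
gripper_width: 9.7
```

```bash
python3 - <<'E'
from h import *
info(); img,K,C=snap('wrist','w8');info(); s=arm.read_state()
np.savez('w8.npz',K=K,C=C,p=s['position'],q=s['ee_rot'])
a=cv2.imread('pics/w8.png'); cv2.imwrite('pics/w8c.png',cv2.resize(a[150:330,210:350],None,fx=4,fy=3.3,interpolation=cv2.INTER_CUBIC))
E
```

```text
t 9.45 p [576.5 -77.3  48.4] yaw -174.81 tilt [ 0.02 -0.02] j [ 0.145  0.469 -0.298  0.001 -0.803 -0.055] F [ 0.3 -1.1 -2. ] T [-0.01 -0.08  0.02] w 9.7
t 9.5 p [576.5 -77.4  48.5] yaw -174.81 tilt [ 0.02 -0.02] j [ 0.145  0.469 -0.298  0.001 -0.803 -0.055] F [-0.6  0.2 -2.6] T [0.02 0.05 0.03] w 9.9
```

View pics/w8c.png

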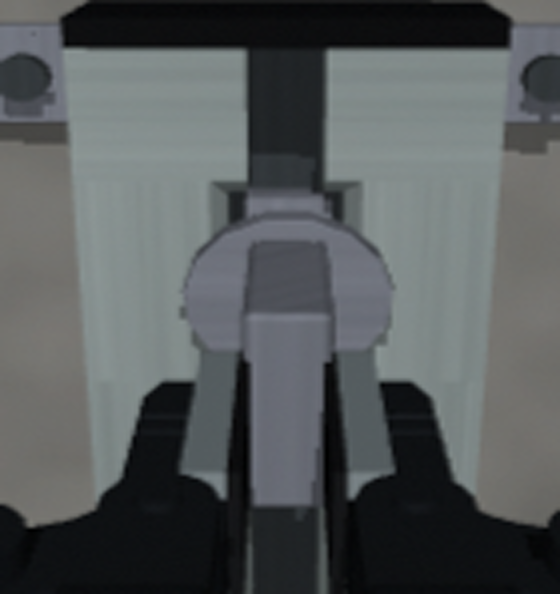

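arm_command:
  rows:
    - {"dx":0.0003,"dy":0,"dz":0,"wx":0,"wy":0,"wz":0,"gripper":1}
    - {"dx":0.0006,"dy":0,"dz":0,"wx":0,"wy":0,"wz":0,"gripper":1}
    - {"dx":0.0009,"dy":0,"dz":0,"wx":0,"wy":0,"wz":0,"gripper":1}
    - {"dx":0.0012,"dy":0,"dz":0,"wx":0,"wy":0,"wz":0,"gripper":1}
    - {"dx":0.0012,"dy":0,"dz":0,"wx":0,"wy":0,"wz":0,"gripper":1}
    - {"dx":0.0012,"dy":0,"dz":0,"wx":0,"wy":0,"wz":0,"gripper":1}
    - {"dx":0.0012,"dy":0,"dz":0,"wx":0,"wy":0,"wz":0,"gripper":1}
    - {"dx":0.0012,"dy":0,"dz":0,"wx":0,"wy":0,"wz":0,"gripper":1}

```text
clock: 10.3
position: [576.6, -77.4, 47.7]
ee_rot: [0.522, -0.477, -0.522, -0.477]
contact_force: [-2.0, 0.4, 1.4]
gripper_width: 9.8
```

```bash
python3 - <<'E'
from h import *
info();info()
E
```

```text
t 10.3 p [576.6 -77.4  47.7] yaw -174.8 tilt [ 0.04 -0.03] j [ 0.145  0.47  -0.299  0.001 -0.801 -0.055] F [-2.   0.4  1.4] T [ 0.02  0.49 -0.01] w 9.8
t 10.3 p [576.6 -77.4  47.7] yaw -174.8 tilt [ 0.04 -0.03] j [ 0.145  0.47  -0.299  0.001 -0.801 -0.055] F [-2.   0.4  1.4] T [ 0.02  0.49 -0.01] w 9.8
```

arm_command:
  rows:
    - {"dx":-0.0003,"dy":0,"dz":0.003,"wx":0,"wy":0,"wz":0,"gripper":1}
    - {"dx":-0.0003,"dy":0,"dz":0.008,"wx":0,"wy":0,"wz":0,"gripper":1}
    - {"dx":-0.0003,"dy":0,"dz":0.014,"wx":0,"wy":0,"wz":0,"gripper":1}
    - {"dx":-0.0003,"dy":0,"dz":0.02,"wx":0,"wy":0,"wz":0,"gripper":1}
    - {"dx":-0.0003,"dy":0,"dz":0.026,"wx":0,"wy":0,"wz":0,"gripper":1}
    - {"dx":-0.0003,"dy":0,"dz":0.031,"wx":0,"wy":0,"wz":0,"gripper":1}
    - {"dx":-0.0003,"dy":0,"dz":0.035,"wx":0,"wy":0,"wz":0,"gripper":1}
    - {"dx":-0.0003,"dy":0,"dz":0.038,"wx":0,"wy":0,"wz":0,"gripper":1}

```text
clock: 11.1
position: [573.0, -39.0, 47.8]
ee_rot: [0.522, -0.477, -0.522, -0.477]
contact_force: [-1.1, -0.3, -3.3]
gripper_width: 9.9
```

```bash
python3 - <<'E'
from h import *
info()
E
```

```text
t 11.1 p [573.  -39.   47.8] yaw -174.8 tilt [ 0.02 -0.02] j [ 0.214  0.46  -0.317  0.001 -0.793 -0.124] F [-1.1 -0.3 -3.3] T [-0.03 -0.03  0.02] w 9.9
```

arm_command:
  rows:
    - {"dx":0,"dy":0,"dz":0.006,"wx":0,"wy":0,"wz":0,"gripper":1}
    - {"dx":0,"dy":0,"dz":0.014,"wx":0,"wy":0,"wz":0,"gripper":1}
    - {"dx":0,"dy":0,"dz":0.022,"wx":0,"wy":0,"wz":0,"gripper":1}
    - {"dx":0,"dy":0,"dz":0.03,"wx":0,"wy":0,"wz":0,"gripper":1}
    - {"dx":0,"dy":0,"dz":0.038,"wx":0,"wy":0,"wz":0,"gripper":1}
    - {"dx":0,"dy":0,"dz":0.045,"wx":0,"wy":0,"wz":0,"gripper":1}
    - {"dx":0,"dy":0,"dz":0.052,"wx":0,"wy":0,"wz":0,"gripper":1}
    - {"dx":0,"dy":0,"dz":0.056,"wx":0,"wy":0,"wz":0,"gripper":1}

```text
clock: 11.9
position: [567.9, 17.5, 47.8]
ee_rot: [0.523, -0.477, -0.522, -0.477]
contact_force: [0.6, 0.9, -2.0]
gripper_width: 9.2
```

```bash
python3 - <<'E'
from h import *
info(); img,K,C=snap('wrist','w9');img,K2,C2=snap('top','t9');img,K2,C2=snap('side','s9'); s=arm.read_state()
np.savez('w9.npz',K=K,C=C,p=s['position'],q=s['ee_rot'])
a=cv2.imread('pics/w9.png'); cv2.imwrite('pics/w9c.png',cv2.resize(a[180:400,210:350],None,fx=4,fy=2.7,interpolation=cv2.INTER_CUBIC))
a=cv2.imread('pics/t9.png')[170:260,130:390]; cv2.imwrite('pics/t9c.png',cv2.resize(a,None,fx=3,fy=3,interpolation=cv2.INTER_CUBIC))
E
```

```text
t 11.9 p [567.9  17.5  47.8] yaw -174.76 tilt [ 0.02 -0.02] j [ 0.316  0.452 -0.333  0.001 -0.786 -0.225] F [ 0.6  0.9 -2. ] T [-0.01 -0.01  0.04] w 9.2
```

View pics/w9c.png

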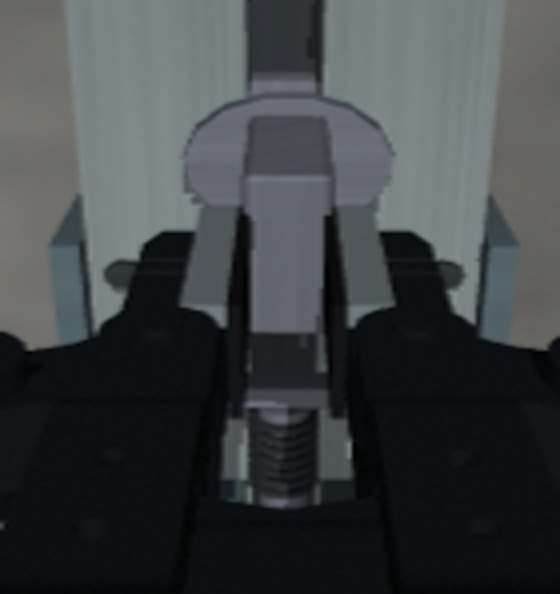

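View pics/s9.png

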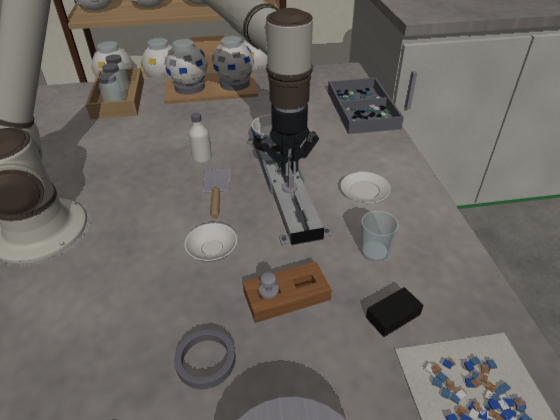

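```bash
python3 - <<'E'
from h import *
d=np.load('w9.npz');K,C,p,q=d['K'],d['C'],d['p'],d['q']
M=R.from_quat(q).as_matrix()
f=lambda x:(210+x[0]/4,180+x[1]/2.7)
T=lambda x,z:((onz(K,C,f(x),z)-p)@M).round(2)
for r in (375,390,405): print(r,T((285,r),31),T((285,r),38.5))
print('slot',T((247,40),30),T((322,40),30),'foot?',T((247,120),85),T((332,120),85))
print('flange',T((184,165),p[2]-35.2+23.5),T((393,165),p[2]-35.2+23.5))
print('block near ends', T((82,195),30),T((484,195),30))
E
```

```text
375 [16.74  0.12 66.55] [ 9.24  0.13 60.47]
390 [16.74  0.13 71.75] [ 9.24  0.13 65.46]
405 [16.73  0.13 77.03] [ 9.24  0.13 70.52]
slot [ 17.78  -6.2  -31.95] [ 17.78   6.22 -31.96] foot? [-37.22  -4.45 -32.29] [-37.22   5.8  -32.29]
flange [ 11.71 -16.99  -1.15] [11.7  18.39 -1.18]
block near ends [ 17.77 -35.92  10.25] [17.75 35.4  10.19]
```

arm_command:
  rows:
    - {"dx":0,"dy":0,"dz":0.004,"wx":0,"wy":0,"wz":0,"gripper":1}
    - {"dx":0,"dy":0,"dz":0.01,"wx":0,"wy":0,"wz":0,"gripper":1}
    - {"dx":0,"dy":0,"dz":0.016,"wx":0,"wy":0,"wz":0,"gripper":1}
    - {"dx":0,"dy":0,"dz":0.022,"wx":0,"wy":0,"wz":0,"gripper":1}
    - {"dx":0,"dy":0,"dz":0.028,"wx":0,"wy":0,"wz":0,"gripper":1}
    - {"dx":0,"dy":0,"dz":0.034,"wx":0,"wy":0,"wz":0,"gripper":1}
    - {"dx":0,"dy":0,"dz":0.039,"wx":0,"wy":0,"wz":0,"gripper":1}
    - {"dx":0,"dy":0,"dz":0.042,"wx":0,"wy":0,"wz":0,"gripper":1}

```text
clock: 12.85
position: [564.0, 59.5, 47.8]
ee_rot: [0.523, -0.477, -0.522, -0.477]
contact_force: [0.4, -0.4, -1.5]
gripper_width: 10.0
```

```bash
python3 - <<'E'
from h import *
s=info(); img,K,C=snap('wrist','w10');p=s['position'];M=R.from_quat(s['ee_rot']).as_matrix()
np.savez('w10.npz',K=K,C=C,p=p,q=s['ee_rot'])
a=cv2.imread('pics/w10.png'); cv2.imwrite('pics/w10c.png',cv2.resize(a[180:400,210:350],None,fx=4,fy=2.7,interpolation=cv2.INTER_CUBIC))
E
```

```text
t 12.85 p [564.   59.5  47.8] yaw -174.74 tilt [ 0.02 -0.02] j [ 0.391  0.45  -0.335  0.001 -0.785 -0.3  ] F [ 0.4 -0.4 -1.5] T [-0.07 -0.02  0.01] w 10.0
```

View pics/w10c.png

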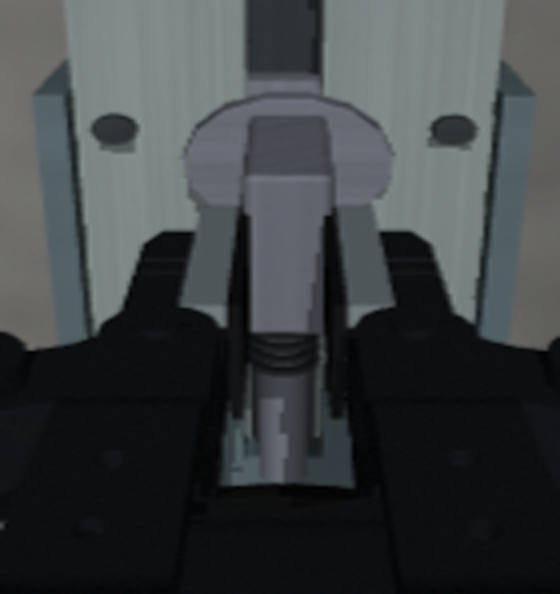

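arm_command:
  rows:
    - {"dx":0,"dy":0,"dz":0.002,"wx":0,"wy":0,"wz":0,"gripper":1}
    - {"dx":0,"dy":0,"dz":0.004,"wx":0,"wy":0,"wz":0,"gripper":1}
    - {"dx":0,"dy":0,"dz":0.006,"wx":0,"wy":0,"wz":0,"gripper":1}
    - {"dx":0,"dy":0,"dz":0.008,"wx":0,"wy":0,"wz":0,"gripper":1}
    - {"dx":0,"dy":0,"dz":0.01,"wx":0,"wy":0,"wz":0,"gripper":1}
    - {"dx":0,"dy":0,"dz":0.012,"wx":0,"wy":0,"wz":0,"gripper":1}
    - {"dx":0,"dy":0,"dz":0.013,"wx":0,"wy":0,"wz":0,"gripper":1}
    - {"dx":0,"dy":0,"dz":0.014,"wx":0,"wy":0,"wz":0,"gripper":1}

```text
clock: 13.7
position: [562.8, 72.9, 48.0]
ee_rot: [0.523, -0.477, -0.522, -0.476]
contact_force: [1.2, -4.7, -0.2]
gripper_width: 9.8
```

```bash
python3 - <<'E'
from h import *
s=info()
E
```

```text
t 13.7 p [562.8  72.9  48. ] yaw -174.72 tilt [ 0.02 -0.07] j [ 0.415  0.451 -0.335  0.002 -0.786 -0.324] F [ 1.2 -4.7 -0.2] T [-1.93 -0.31 -0.01] w 9.8
```

arm_command:
  rows:
    - {"dx":0,"dy":0,"dz":0.002,"wx":0,"wy":0,"wz":0,"gripper":1}
    - {"dx":0,"dy":0,"dz":0.004,"wx":0,"wy":0,"wz":0,"gripper":1}
    - {"dx":0,"dy":0,"dz":0.006,"wx":0,"wy":0,"wz":0,"gripper":1}
    - {"dx":0,"dy":0,"dz":0.007,"wx":0,"wy":0,"wz":0,"gripper":1}
    - {"dx":0,"dy":0,"dz":0.008,"wx":0,"wy":0,"wz":0,"gripper":1}
    - {"dx":0,"dy":0,"dz":0.009,"wx":0,"wy":0,"wz":0,"gripper":1}
    - {"dx":0,"dy":0,"dz":0.0095,"wx":0,"wy":0,"wz":0,"gripper":1}
    - {"dx":0,"dy":0,"dz":0.0095,"wx":0,"wy":0,"wz":0,"gripper":1}

```text
clock: 14.5
position: [562.0, 80.4, 48.3]
ee_rot: [0.523, -0.478, -0.522, -0.475]
contact_force: [1.9, -9.4, 0.0]
gripper_width: 9.9
```

```bash
python3 - <<'E'
from h import *
s=info(); img,K,C=snap('wrist','w11');info()
np.savez('w11.npz',K=K,C=C,p=s['position'],q=s['ee_rot'])
a=cv2.imread('pics/w11.png'); cv2.imwrite('pics/w11c.png',cv2.resize(a[180:400,210:350],None,fx=4,fy=2.7,interpolation=cv2.INTER_CUBIC))
E
```

```text
t 14.5 p [562.   80.4  48.3] yaw -174.71 tilt [-0.02 -0.24] j [ 0.43   0.451 -0.334  0.005 -0.788 -0.341] F [ 1.9 -9.4  0. ] T [-3.19 -0.75 -0.03] w 9.9
t 14.55 p [562.   80.3  48.3] yaw -174.72 tilt [-0.03 -0.24] j [ 0.429  0.451 -0.334  0.005 -0.788 -0.341] F [ 2.3 -9.8 -0.4] T [-3.22 -0.78  0.01] w 10.2
```

View pics/w11c.png

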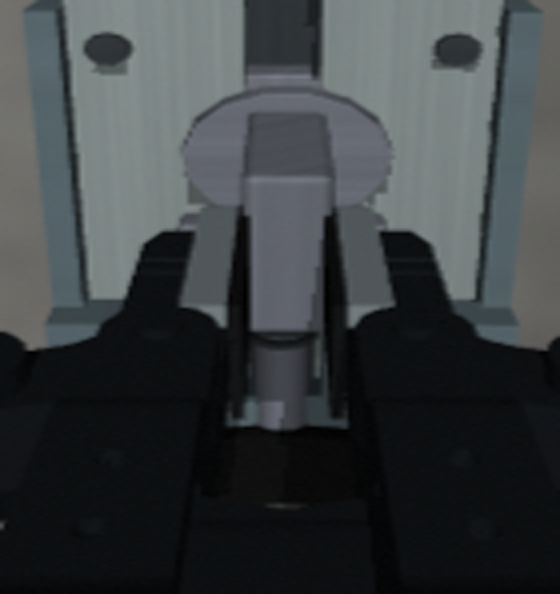

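```bash
cat >> h.py <<'E'
WIN=np.array([576.35,-79.4]); RA=95.15; U=np.array([np.cos(np.radians(RA)),np.sin(np.radians(RA))]); V=np.array([-U[1],U[0]])
def rail(p): d=np.array(p)[:2]-WIN; return np.array([d@U-100,d@V])
E
python3 - <<'E'
from h import *
for f in ['w7','w9','w10','w11']:
    d=np.load(f+'.npz'); print(f,rail(d['p']).round(2))
    K,C,p,q=d['K'],d['C'],d['p'],d['q']; M=R.from_quat(q).as_matrix()
d=np.load('w11.npz');K,C,p,q=d['K'],d['C'],d['p'],d['q']; M=R.from_quat(q).as_matrix()
f=lambda x:(210+x[0]/4,180+x[1]/2.7)
# rotated flange/wing prediction for tilts
for t in (0,2,3,4):
    Ry=R.from_euler('y',t,degrees=True).as_matrix()
    g=np.array([-18.7,0,0])
    out=[]
    for a in ([11.7,0,-19.6],[-32.8,0,-19.6],[-32.8,0,16.4]):
        x=Ry@(np.array(a)-g)+g; w=M@x+p; u=proj(K,C,w); out.append(((u-[210,180])*[4,2.7]).round(0)[1])
    print(t,out)
E
```

```text
w7 [-97.94  -0.45]
w9 [-3.18 -0.24]
w10 [39.41 -0.21]
w11 [ 6.041e+01 -5.000e-02]
0 [np.float64(97.0), np.float64(176.0), np.float64(336.0)]
2 [np.float64(94.0), np.float64(180.0), np.float64(337.0)]
3 [np.float64(93.0), np.float64(182.0), np.float64(337.0)]
4 [np.float64(91.0), np.float64(184.0), np.float64(337.0)]
```

```bash
python3 - <<'E'
import cv2,numpy as np
a=cv2.imread('pics/w10.png')[205:310,235:330];b=cv2.imread('pics/w11.png')[205:310,235:330]
c=np.hstack([a,b]); cv2.imwrite('pics/cmp.png',cv2.resize(c,None,fx=4,fy=5,interpolation=cv2.INTER_CUBIC))
E
```

```text
(no output)
```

View pics/cmp.png

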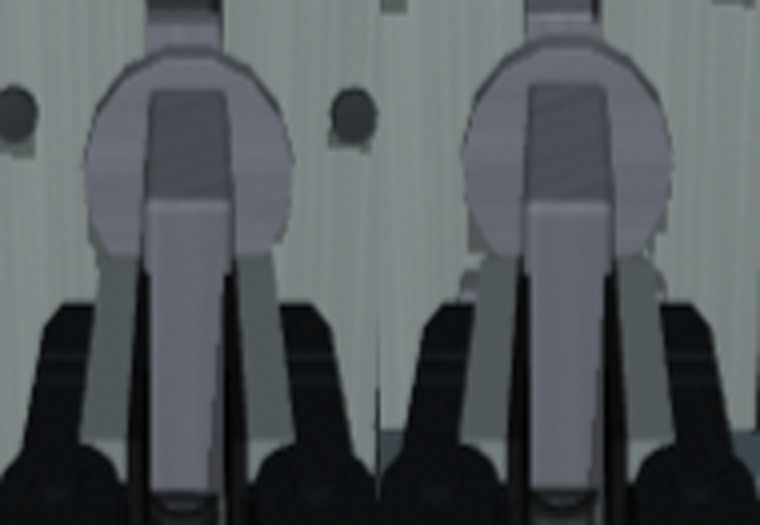

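arm_command:
  rows:
    - {"dx":0.0003,"dy":0,"dz":0.0025,"wx":0,"wy":-0.5,"wz":0,"gripper":1}
    - {"dx":0.0003,"dy":0,"dz":0.003,"wx":0,"wy":-1,"wz":0,"gripper":1}
    - {"dx":0.0003,"dy":0,"dz":0.0035,"wx":0,"wy":-1.5,"wz":0,"gripper":1}
    - {"dx":0.0003,"dy":0,"dz":0.004,"wx":0,"wy":-2,"wz":0,"gripper":1}
    - {"dx":0.0003,"dy":0,"dz":0.0045,"wx":0,"wy":-2.5,"wz":0,"gripper":1}
    - {"dx":0.0003,"dy":0,"dz":0.005,"wx":0,"wy":-3,"wz":0,"gripper":1}
    - {"dx":0.0003,"dy":0,"dz":0.0055,"wx":0,"wy":-3,"wz":0,"gripper":1}
    - {"dx":0.0003,"dy":0,"dz":0.0055,"wx":0,"wy":-3,"wz":0,"gripper":1}

```text
clock: 15.35
position: [561.4, 83.4, 48.3]
ee_rot: [-0.51, 0.466, 0.535, 0.486]
contact_force: [0.7, -10.7, 0.9]
gripper_width: 9.7
```

```bash
python3 - <<'E'
from h import *
s=info(); img,K,C=snap('wrist','w12');s=info(); print(rail(s['position']))
np.savez('w12.npz',K=K,C=C,p=s['position'],q=s['ee_rot'])
a=cv2.imread('pics/w10.png')[205:310,235:330];b=cv2.imread('pics/w12.png')[205:310,235:330]
c=np.hstack([a,b]); cv2.imwrite('pics/cmp2.png',cv2.resize(c,None,fx=4,fy=5,interpolation=cv2.INTER_CUBIC))
E
```

```text
t 15.35 p [561.4  83.4  48.3] yaw -174.7 tilt [-0.36  2.55] j [ 0.407  0.451 -0.311 -0.061 -0.799 -0.272] F [  0.7 -10.7   0.9] T [-3.54 -0.52 -0.04] w 9.7
t 15.4 p [561.4  83.4  48.3] yaw -174.7 tilt [-0.36  2.55] j [ 0.407  0.451 -0.311 -0.061 -0.799 -0.272] F [  2.  -10.3   1. ] T [-3.48 -0.54 -0.  ] w 9.8
[63.47647598  0.26981006]
```

View pics/cmp2.png

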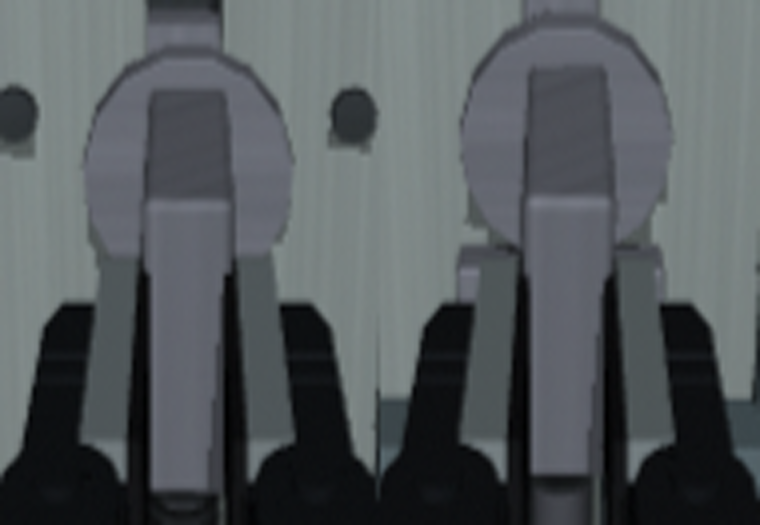

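```bash
cat >> h.py <<'E'
def axmove(ax,yaw,z,lag,ay=0.1,az=-1.6,s=None):
    a=np.radians(yaw); Y=np.array([np.cos(a),np.sin(a)]); Z=np.array([np.sin(a),-np.cos(a)])
    t=WIN+U*(100+ax)-ay*Y-az*Z+lag*U
    print(ax,yaw,end=' '); move(t[0],t[1],z,yaw,s)
E
python3 - <<'E'
from h import *
s=info()
for i in range(0,9): axmove(60.5,185.3+8*i,48.1,2.3,s=s)
E
```

```text
t 15.4 p [561.4  83.4  48.3] yaw -174.7 tilt [-0.36  2.55] j [ 0.407  0.451 -0.311 -0.061 -0.799 -0.272] F [  2.  -10.3   1. ] T [-3.48 -0.54 -0.  ] w 9.8
60.5 185.3 d [ 0.0003 -0.0004  0.0009] w [-0.    2.57 -0.12]
60.5 193.3 d [ 0.0003 -0.0001  0.0009] w [-8.    2.58  0.06]
60.5 201.3 d [0.0003 0.0001 0.0009] w [-16.     2.57   0.24]
60.5 209.3 d [0.0003 0.0003 0.0008] w [-24.     2.56   0.42]
60.5 217.3 d [0.0003 0.0005 0.0007] w [-32.     2.54   0.6 ]
60.5 225.3 d [0.0003 0.0007 0.0006] w [-39.99   2.51   0.78]
60.5 233.3 d [0.0003 0.0009 0.0005] w [-47.99   2.47   0.96]
60.5 241.3 d [0.0003 0.001  0.0003] w [-55.99   2.43   1.15]
60.5 249.3 d [0.0002 0.0011 0.0001] w [-63.99   2.37   1.33]
```

arm_command:
  rows:
    - {"dx":0.0003,"dy":-0.0002,"dz":0.0018,"wx":-4,"wy":1.5,"wz":0,"gripper":1}
    - {"dx":0.0003,"dy":0,"dz":0.0016,"wx":-12,"wy":2.6,"wz":0.2,"gripper":1}
    - {"dx":0.0003,"dy":0.0002,"dz":0.0016,"wx":-20,"wy":2.6,"wz":0.3,"gripper":1}
    - {"dx":0.0003,"dy":0.0004,"dz":0.0015,"wx":-28,"wy":2.6,"wz":0.5,"gripper":1}
    - {"dx":0.0003,"dy":0.0006,"dz":0.0014,"wx":-36,"wy":2.5,"wz":0.7,"gripper":1}
    - {"dx":0.0003,"dy":0.0008,"dz":0.0012,"wx":-44,"wy":2.5,"wz":0.9,"gripper":1}
    - {"dx":0.0003,"dy":0.001,"dz":0.001,"wx":-52,"wy":2.5,"wz":1.1,"gripper":1}
    - {"dx":0.0003,"dy":0.001,"dz":0.0009,"wx":-60,"wy":2.4,"wz":1.2,"gripper":1}

```text
clock: 16.2
position: [560.4, 81.7, 48.5]
ee_rot: [0.691, -0.151, -0.691, -0.148]
contact_force: [2.7, -12.1, 1.5]
gripper_width: 10.1
```

```bash
python3 - <<'E'
from h import *
s=info(); print(rail(s['position'])); a=np.radians(RA)
print('F rail',s['contact_force'][:2]@U,s['contact_force'][:2]@V)
for y in (250,258,266,275.2): axmove(60.5,y,48.1,2.3,s=s)
img,K,C=snap('wrist','w13')
E
```

```text
t 16.2 p [560.4  81.7  48.5] yaw -114.41 tilt [-0.02 -0.17] j [ 0.432  0.449 -0.337  0.004 -0.787  0.71 ] F [  2.7 -12.1   1.5] T [-3.77 -0.67 -0.18] w 10.1
[61.90938151  1.44119658]
F rail -12.270010176082751 -1.6503582987159908
60.5 250 d [ 0.0004 -0.0015  0.0008] w [-4.41 -0.04 -0.17]
60.5 258 d [ 0.0004 -0.0012  0.0008] w [-12.41  -0.03  -0.17]
60.5 266 d [ 0.0004 -0.001   0.0007] w [-2.041e+01 -2.000e-02 -1.800e-01]
60.5 275.2 d [ 0.0004 -0.0008  0.0006] w [-29.61  -0.    -0.18]
```

View pics/w13.png

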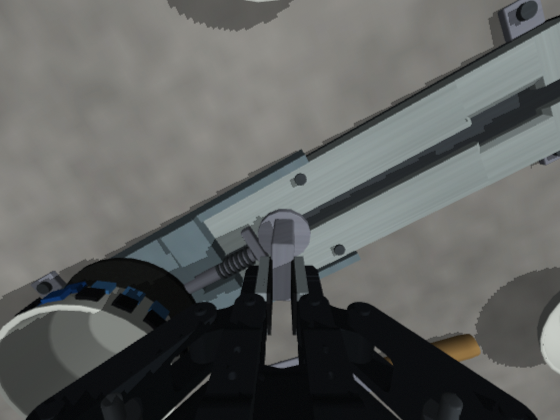

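arm_command:
  rows:
    - {"dx":0.0003,"dy":-0.0014,"dz":0.0008,"wx":-8,"wy":0,"wz":-0.2,"gripper":1}
    - {"dx":0.0003,"dy":-0.0012,"dz":0.0008,"wx":-16,"wy":0,"wz":-0.2,"gripper":1}
    - {"dx":0.0003,"dy":-0.001,"dz":0.0007,"wx":-24,"wy":0,"wz":-0.2,"gripper":1}
    - {"dx":0.0003,"dy":-0.0008,"dz":0.0006,"wx":-29.6,"wy":0,"wz":-0.2,"gripper":1}
    - {"dx":0.0003,"dy":-0.0008,"dz":0.0006,"wx":-29.6,"wy":0,"wz":-0.2,"gripper":1}
    - {"dx":0.0003,"dy":-0.0008,"dz":0.0006,"wx":-29.6,"wy":0,"wz":-0.2,"gripper":1}
    - {"dx":0.0003,"dy":-0.0008,"dz":0.0006,"wx":-29.6,"wy":0,"wz":-0.2,"gripper":1}
    - {"dx":0.0003,"dy":-0.0008,"dz":0.0006,"wx":-29.6,"wy":0,"wz":-0.2,"gripper":1}

```text
clock: 17.05
position: [559.7, 80.3, 48.8]
ee_rot: [-0.706, -0.033, 0.707, -0.035]
contact_force: [1.3, -9.9, 2.6]
gripper_width: 9.5
```

```bash
python3 - <<'E'
from h import *
s=info(); print(rail(s['position']));
print('F rail',s['contact_force'][:2]@U,s['contact_force'][:2]@V)
img,K,C=snap('wrist','w14')
np.savez('w14.npz',K=K,C=C,p=s['position'],q=s['ee_rot'])
b=cv2.imread('pics/w14.png')[170:320,150:350]
cv2.imwrite('pics/w14c.png',cv2.resize(b,None,fx=4,fy=4,interpolation=cv2.INTER_CUBIC))
E
```

```text
t 17.05 p [559.7  80.3  48.8] yaw -84.53 tilt [-0.09 -0.18] j [ 0.43   0.448 -0.338  0.003 -0.788  1.234] F [ 1.3 -9.9  2.6] T [-3.32 -0.39 -0.01] w 9.5
[60.52010556  2.22562336]
F rail -9.965633548623503 -0.44315355557821934
```

View pics/w14c.png

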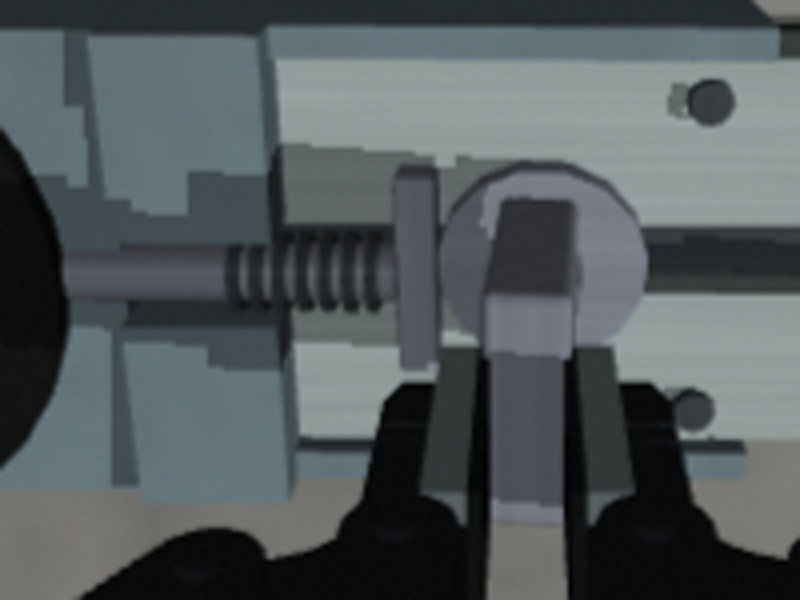

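arm_command:
  rows:
    - {"dx":0.0003,"dy":0.001,"dz":-0.0002,"wx":0,"wy":0,"wz":0,"gripper":1}
    - {"dx":0.0003,"dy":0.0025,"dz":-0.0003,"wx":0.2,"wy":0,"wz":0,"gripper":1}
    - {"dx":0.0003,"dy":0.004,"dz":-0.0003,"wx":0.3,"wy":0,"wz":0,"gripper":1}
    - {"dx":0.0003,"dy":0.0055,"dz":-0.0003,"wx":0.3,"wy":0,"wz":0,"gripper":1}
    - {"dx":0.0003,"dy":0.007,"dz":-0.0003,"wx":0.3,"wy":0,"wz":0,"gripper":1}
    - {"dx":0.0003,"dy":0.008,"dz":-0.0003,"wx":0.3,"wy":0,"wz":0,"gripper":1}
    - {"dx":0.0003,"dy":0.009,"dz":-0.0003,"wx":0.3,"wy":0,"wz":0,"gripper":1}
    - {"dx":0.0003,"dy":0.0095,"dz":-0.0003,"wx":0.3,"wy":0,"wz":0,"gripper":1}

```text
clock: 17.9
position: [560.7, 71.0, 48.5]
ee_rot: [-0.706, -0.031, 0.707, -0.033]
contact_force: [-1.9, -1.8, 1.4]
gripper_width: 9.5
```

```bash
python3 - <<'E'
from h import *
s=info(); print(rail(s['position']));
print('F rail',s['contact_force'][:2]@U,s['contact_force'][:2]@V)
img,K,C=snap('wrist','w15')
np.savez('w15.npz',K=K,C=C,p=s['position'],q=s['ee_rot'])
b=cv2.imread('pics/w15.png')[170:320,150:350]
cv2.imwrite('pics/w15c.png',cv2.resize(b,None,fx=4,fy=4,interpolation=cv2.INTER_CUBIC))
E
```

```text
t 17.9 p [560.7  71.   48.5] yaw -84.83 tilt [-0.11 -0.17] j [ 0.414  0.448 -0.338  0.003 -0.788  1.245] F [-1.9 -1.8  1.4] T [-0.62  0.47 -0.03] w 9.5
[51.20177158  2.0503242 ]
F rail -1.649956590639114 2.0547842415598314
```

View pics/w15c.png

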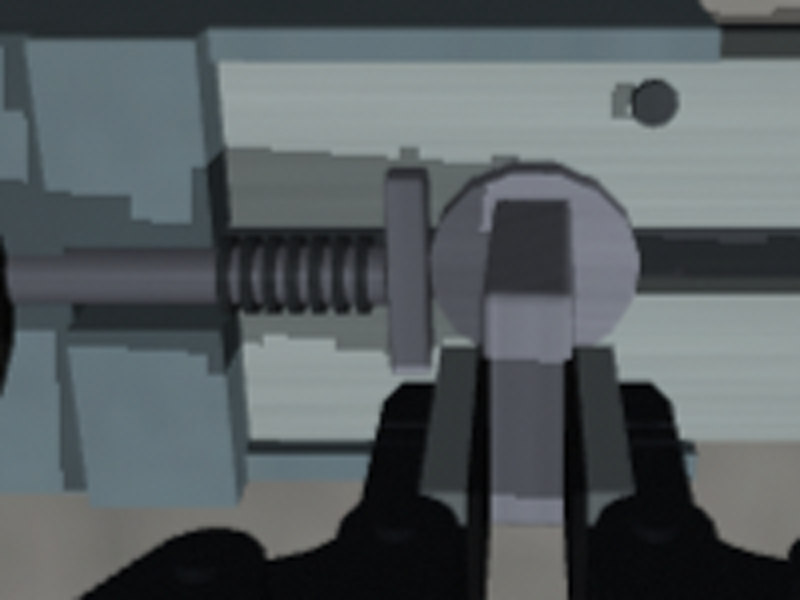

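arm_command:
  rows:
    - {"dx":0.0,"dy":0.0005,"dz":-0.0002,"wx":0,"wy":0,"wz":0,"gripper":1}
    - {"dx":0.0,"dy":0.0008,"dz":-0.0002,"wx":0,"wy":0,"wz":0,"gripper":1}
    - {"dx":0,"dy":0.001,"dz":-0.0002,"wx":0,"wy":0,"wz":0,"gripper":1}
    - {"dx":0,"dy":0.001,"dz":-0.0002,"wx":0,"wy":0,"wz":0,"gripper":1}
    - {"dx":0,"dy":0.001,"dz":-0.0002,"wx":0,"wy":0,"wz":0,"gripper":0.6}
    - {"dx":0,"dy":0.001,"dz":-0.0002,"wx":0,"wy":0,"wz":0,"gripper":0.4}
    - {"dx":0,"dy":0.001,"dz":-0.0002,"wx":0,"wy":0,"wz":0,"gripper":0.4}
    - {"dx":0,"dy":0.001,"dz":-0.0002,"wx":0,"wy":0,"wz":0,"gripper":0.4}

```text
clock: 18.75
position: [561.5, 70.4, 48.6]
ee_rot: [-0.706, -0.031, 0.707, -0.033]
contact_force: [-0.6, -0.3, -0.6]
gripper_width: 25.6
```

```bash
python3 - <<'E'
from h import *
s=info(); print(rail(s['position']));
img,K,C=snap('wrist','w16')
np.savez('w16.npz',K=K,C=C,p=s['position'],q=s['ee_rot'])
b=cv2.imread('pics/w16.png')[170:320,150:350]
cv2.imwrite('pics/w16c.png',cv2.resize(b,None,fx=4,fy=4,interpolation=cv2.INTER_CUBIC))
E
```

```text
t 18.75 p [561.5  70.4  48.6] yaw -84.82 tilt [-0.05 -0.14] j [ 0.412  0.448 -0.337  0.003 -0.787  1.247] F [-0.6 -0.3 -0.6] T [-0.01 -0.03  0.01] w 25.6
[50.51930629  1.32609014]
```

View pics/w16c.png

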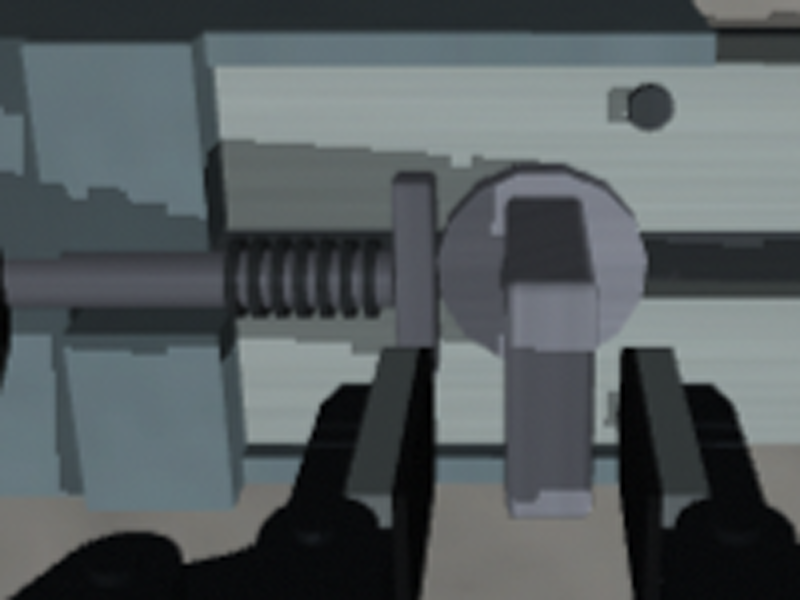

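arm_command:
  rows:
    - {"dx":-0.003,"dy":0,"dz":0,"wx":0,"wy":0,"wz":0,"gripper":0.4}
    - {"dx":-0.01,"dy":0,"dz":0,"wx":0,"wy":0,"wz":0,"gripper":0.4}
    - {"dx":-0.02,"dy":0,"dz":0,"wx":0,"wy":0,"wz":0,"gripper":0.4}
    - {"dx":-0.035,"dy":0,"dz":0,"wx":0,"wy":0,"wz":0,"gripper":0.4}
    - {"dx":-0.05,"dy":0,"dz":0,"wx":0,"wy":0,"wz":0,"gripper":0.4}
    - {"dx":-0.07,"dy":0,"dz":0,"wx":0,"wy":0,"wz":0,"gripper":0.4}
    - {"dx":-0.09,"dy":0,"dz":0,"wx":0,"wy":0,"wz":0,"gripper":0.4}
    - {"dx":-0.1,"dy":0,"dz":0,"wx":0,"wy":0,"wz":0,"gripper":0.4}

```text
clock: 19.6
position: [562.7, 70.9, 151.6]
ee_rot: [0.708, 0.032, -0.705, 0.033]
contact_force: [0.7, -0.3, 0.2]
gripper_width: 25.6
```

```bash
python3 - <<'E'
from h import *
s=info()
img,K,C=snap('wrist','w17')
np.savez('w17.npz',K=K,C=C,p=s['position'],q=s['ee_rot'])
b=cv2.imread('pics/w17.png')[150:270,200:350]
cv2.imwrite('pics/w17c.png',cv2.resize(b,None,fx=5,fy=5,interpolation=cv2.INTER_CUBIC))
snap('side','s17')
b=cv2.imread('pics/s17.png')[110:240,230:340]
cv2.imwrite('pics/s17c.png',cv2.resize(b,None,fx=5,fy=4.5,interpolation=cv2.INTER_CUBIC))
E
```

```text
t 19.6 p [562.7  70.9 151.6] yaw -84.81 tilt [ 0.19 -0.07] j [ 0.412  0.331 -0.22   0.003 -1.018  1.248] F [ 0.7 -0.3  0.2] T [0.   0.01 0.03] w 25.6
```

View pics/w17c.png

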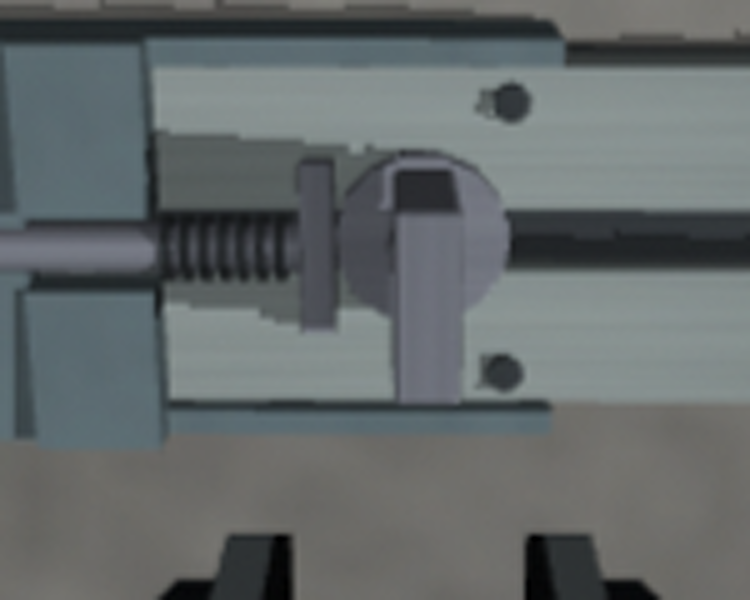

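View pics/s17c.png

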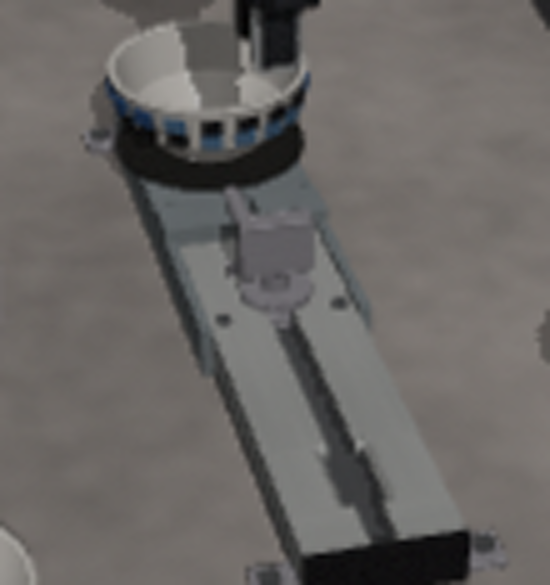

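Now I'll check how square and upright the stud is, and how far the shoe is compressed.

```bash
python3 - <<'E'
from h import *
d=np.load('w17.npz');K,C=d['K'],d['C']
f=lambda x:(200+x[0]/5,150+x[1]/5)
W=lambda x,z:onz(K,C,f(x),z)
rr=lambda x,z:rail(W(x,z)).round(2)
q=[(397,212),(462,212),(460,403),(397,403)]
P=np.array([rr(x,80.5) for x in q]);print('wing top (rail)',P.tolist(),P.mean(0))
v=(P[3]+P[2]-P[0]-P[1])/2; print('angle from across deg',np.degrees(np.arctan2(v[0],abs(v[1]))))
print('flange l/r',rr((341,235),36),rr((509,235),36), 'flange far',rr((425,150),36))
print('shoe front edge top',rr((336,240),38.5),'z31',rr((341,240),31))
print('slot',rr((600,212),30),rr((600,268),30))
print('cradle edge',rr((152,215),42))
E
```

```text
wing top (rail) [[51.99, -19.58], [40.93, -19.59], [40.82, 15.45], [52.02, 15.45]] [46.44   -2.0675]
angle from across deg -0.06541544697338633
flange l/r [63.58 -3.1 ] [29.5  -3.13] flange far [ 46.63 -20.65]
shoe front edge top [64.49 -2.76] z31 [63.82 -0.64]
slot [10.4  -6.38] [9.88 5.67]
cradle edge [100.61  -8.85]
```

```bash
python3 - <<'E'
from h import *
snap('top','t18'); a=cv2.imread('pics/top0.png').astype(int); b=cv2.imread('pics/t18.png').astype(int)
for n,(l,t,r,u) in dict(dish=(283,255,327,298),glue=(158,278,184,300),cup=(306,132,334,164),plate=(228,123,271,164),pin=(352,225,368,242),block=(362,136,396,176),ring=(380,260,420,300),spat=(194,257,269,282)).items():
    print(n, abs(a[t:u,l:r]-b[t:u,l:r]).mean().round(1))
info(); print(arm.job_done())
E
```

```text
dish 1.6
glue 37.4
cup 1.6
plate 1.7
pin 1.8
block 2.5
ring 1.8
spat 1.7
t 19.75 p [561.7  70.7 149.3] yaw -84.83 tilt [ 0.01 -0.09] j [ 0.412  0.333 -0.223  0.002 -1.016  1.248] F [-0.5 -0.5 -0.6] T [-0.02 -0.05 -0.01] w 25.6
the job is handed in; nothing more can be done
None
```

View pics/t18.png

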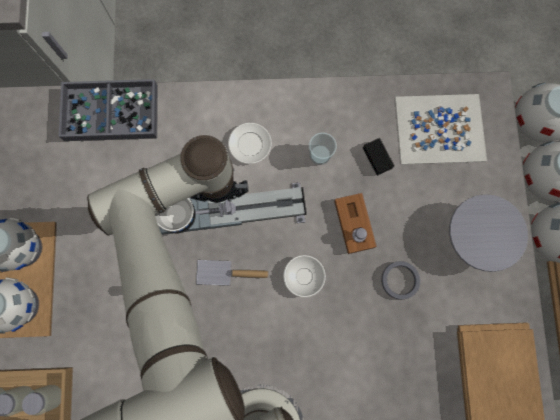

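The stud is in the rail, turned a quarter turn, sprung back and let go. I handed the job in at about 19.8 s; it returned no verdict.

**What I did:** I took the stud by its wing from the stand and lowered it through the window until the flange touched the rail, at about 4 N. I slid it in, pressed the shoe about 15 mm in and turned the stud 90°. The highest force I read was about 12 N, but I only read forces at the end of each move. Then I let the spring push it back while still gripped, opened the gripper and lifted clear.

**Last checks:**
- **Square and upright:** in the wrist picture the wing is within about 1° of square across the slot. The wing top and flange centres agree within about 1 mm, so the stud looks upright.
- **Locked:** the stud's axis is at about 46.5 mm in the rail's frame. The guide block's edge puts S at about 38.6 mm, so S + 8 is 46.6 mm. I estimated S at about 41 mm earlier, from the shoe's position, so those two differ by about 2.5 mm. I inferred the shoe's load from this position and could not measure it.
- **Clear of the robot:** the tool's force reading was about zero.

**Caveats:**
- **Tilt while pushing:** the stud tilted about 3° in the grip while I pushed it in, and straightened after the turn and release.
- **Top camera:** it placed the window about 4 mm from where the wrist camera did. I used the wrist camera, and the fit confirmed it.
- **Bystanders:** the pin, dish, cup, plate, spatula, block and ring look unmoved in the top picture. The glue bottle was hidden under the arm in that picture, so I couldn't check it; no force reading suggested the arm touched anything.

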